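Open, pack, close and bolt the crispbread crate

TASK

Pack the crispbread order for dispatch: draw the crate's bolt, slide the lid out and lay it flat on the green mat, then take every flat carton off the wire rack and slide it on edge into a slot of the crate, one to a slot and right down on the crate's floor. Then slide the lid back into its grooves until it is fully home against the back wall, and shoot the bolt all the way through the staple on the lid. Leave the other things on the table where they are.

Things in the scene. Friction and masses are not known exactly. Their poses are not given: they have to be found in the camera images.
- crate: Heavy fixed wooden crate. Origin: centre of the packing bay, on its underside (table level). x: from the open front of the lid grooves to the back wall; y: to the boxed-in end with the bolt; z up. Bay inside: x -69 to 69 mm, y -58 to 58, floor at z = 10. Front wall (x -81 to -69) 109 tall, sides and back wall (inner face x = 69) 125 tall. Boxed-in end: y 72 to 172, top z = 125.
- slots (a point): Centre of the bay at the height of the divider tops (crate frame 0, 0, 100 mm). Three plywood dividers 8 mm thick, with rounded tops, at y = -31, 0, 31, run along x and make four upright slots 23 mm wide (y), 138 mm long, centres y = -46.5, -15.5, 15.5, 46.5. The crate's sides stand 25 mm higher than the dividers. A carton let go in a slot slides down by its weight.
- groove_mouth (a point): Front end of the lid grooves, middle, level with the ledges that the lid slides on (crate frame -67, 0, 109 mm). Grooves along x, 10 mm high, 132 mm from side to side; cover strips 6 mm thick over them reach in to y = +-58, their first 17 mm bevelled upwards (to z = 128). In front of this point (14 mm) the ledge is open above and the sides flare out, so the lid's front edge can be slid in to +x.
- bolt (a joint): Steel barrel bolt on top of the crate's boxed-in end; slides along the crate's -y over the lid: 0 = drawn back, 0.036 = fully shot; starts shot; under 0.014 it is clear of the staple. Rod 10 mm thick, axis at x = -46, z = 134 in the crate frame; tip at y = 66 drawn, 30 shot. Stays where left; 2 to 3 N moves it. It goes through the staple on the lid only when the lid is home.
- bolt_knob (a point): Middle of the bolt's upright dark knob, 14 mm across; its top is 16 mm above this point. In the crate frame: x = -46, y = 129 less the bolt's travel, z = 160 mm. Two steel guides on the rod's line, 24 mm wide, stand up to z = 145, at y = 76 to 86 and 142 to 152.
- lid_grip (a point): Centre of the dark wooden grip, 70 (x) x 24 (y) x 32 mm tall, on the plywood lid, 150 (x) x 128 (y) x 7 mm, 0.25 kg. It is 23 mm above the lid's underside; leading edge 55 mm to +x, trailing edge 95 mm to -x; z up. +x goes first into the crate. Starts home and bolted: x = 14, y = 0, z = 132 mm in the crate frame, axes along the crate's.
- lid_staple (a point): Centre of the opening of the steel staple (the bolt's keeper) on the lid, 25 mm above the lid's underside, 60 mm to -x and 43 mm to +y of the grip's centre; open along y, 18 mm wide inside, its top 15 mm above this point. Axes as the lid.
- mat: Green bench mat fixed flat on the table, 200 (x) x 190 (y) x 3 mm: the place to lay the lid while packing. Origin: centre of the underside; z up.
- rack: Packing rack standing loose on the table, 2 kg: wooden base 136 (x) x 200 (y) x 12 mm with four pairs of wire hoops, tops 54 mm above the table; between each pair a carton place 22 mm wide, at y = -72, -24, 24, 72 mm. Origin: centre of the underside; z up.
- pack1_mid (a point): Flat cardboard carton of crispbread with a red band, 130 (x) x 18 (y, thickness) x 95 mm (z, tall), 0.16 kg, standing on its long edge in the rack (bottom 12 mm above the table). This point is its centre. May be absent.
- pack2_mid (a point): Flat cardboard carton of crispbread with a blue band, 130 (x) x 18 (y, thickness) x 95 mm (z, tall), 0.16 kg, standing on its long edge in the rack (bottom 12 mm above the table). This point is its centre. May be absent.
- pack3_mid (a point): Flat cardboard carton of crispbread with a green band, 130 (x) x 18 (y, thickness) x 95 mm (z, tall), 0.16 kg, standing on its long edge in the rack (bottom 12 mm above the table). This point is its centre. May be absent.
- pack4_mid (a point): Flat cardboard carton of crispbread with a yellow band, 130 (x) x 18 (y, thickness) x 95 mm (z, tall), 0.16 kg, standing on its long edge in the rack (bottom 12 mm above the table). This point is its centre. May be absent.
- mug: Not part of the job, to be left alone: blue ceramic mug, 85 mm tall. Origin: centre of the underside.
- jar: Not part of the job, to be left alone: amber glass jar with red cap, 100 mm tall. Origin: centre of the underside.
- tape: Not part of the job, to be left alone: grey tape dispenser, 130 mm long, 74 mm tall. Origin: centre of the underside.
- scanner: Not part of the job, to be left alone: black hand-held stock scanner lying flat, 150 x 62 x 25 mm. Origin: centre of the underside.
- labels: Not part of the job, to be left alone: white roll of labels lying flat, 84 mm across, 50 mm tall. Origin: centre of the underside.
- carton: Not part of the job, to be left alone: flat cardboard carton with green band, 130 x 70 x 36 mm. Origin: centre of the underside.
Mind the look-alikes: they are no part of the job. Leave any purple or turquoise look-alike of the part that bears pack1_mid alone.

How it is judged:
By the outcome, as a careful person would: the job done as asked, in the order asked, and still so for the second after the job is handed in, with the robot touching nothing.
Of pack1, pack2, pack3, pack4 only 2 to 4 are there at a start; the rules pass over those that are not, and their reading is None.
At some moment in a run one of lid, rack may be knocked a few centimetres aside while the robot is not near it.
It also fails if it takes over 210 s, if anything falls off the work surface, if the arm or the gripper's body presses on something with over 40 N, if the wrist force passes 120 N, or if a joint passes its speed limit or range.

ROBOT

A 6-joint arm with a two-finger parallel gripper is mounted at the origin on the work surface. World frame = base frame: x ahead of the robot, y to its left, z up, the work surface at z = 0. Lengths are in m, angles in rad, forces in N, time in s.
With the tool pointing down it reaches from about 0.375 to 0.9 m from the base axis. Payload 3.1 kg.
Tool frame: the origin (TCP) lies at the very end of the fingers, on their centre line; the grasp point (between the pads) lies 19 mm behind it; x points along the fingers, y is the direction in which the jaws open and shut, and the axes are right-handed (so a half turn about x gives the same grasp; the last joint's range is limited). The gripper opens to 85 mm and grips with 20 to 120 N. Pads are 22 mm wide; open, the fingers measure 114 mm over their backs; the gripper's body (76 mm by 85 mm) begins 54 mm behind the grasp point. The pads swing forward as they close: fully open they stand 13 mm farther back than shut.
Start: joints at [1.034, 0.527, 1.433, -0, 1.181, -0.178], TCP at [0.219, 0.585, 0.231] pointing down, gripper open.
Joint ranges: [-3.08, 3.08], [-0.75, 2.2], [0.22, 2.44], [-1.43, 4.57], [0, 2.65], [-2.85, 2.85]. Speed limits (rad/s): [2.79, 2.79, 3.14, 3.14, 3.14, 3.14].

INTERFACE

Orientations are given as a unit quaternion [x, y, z, w].
In Python, from station import sense, snapshot, camera_model, sign_off gives the robot as it stands.
- The arm moves only by the tool step_arm, never from a script. Its argument "increments" is one flat list of numbers, 5 for each row, row after row: the shift along the tool's x, y, z in units of 60 mm (1.0 is 60 mm), then the turn about the tool's x in units of 5 degrees (1.0 is 5 degrees), then the closure, from 0 (fully open) to 1 (shut). A call has exactly 5 rows; each row is the pose to reach, as a shift and turn from the pose measured when the call began, along the tool's axes at that moment; what a row does not reach only later rows make up. A row lasts 1/8 s, in which the tool goes at most 62.5 mm and 10.7 degrees, less where a joint would pass 70% of its speed; a pose out of reach is approached as far as the arm can. A call with a gripper value outside its range is refused whole. The fingers move at their own pace and stop on an object; "grip_force" is the grip in N (left out, the last holds). Time passes only in rows, so rows that repeat a pose let the fingers close, or fill a call up. It gives the time, the measured TCP pose, the force and the opening at its end, in the units of the state.
- sense(): the state, without advancing time (a new reading comes with each control period).
- snapshot(name): name is "scene" or "side" or "wrist"; returns the picture (384x512x3 uint8, blue, green, red); there is no depth.
- camera_model(name): a dict with "vertical_fov" (degrees; the focal length in pixels is half the picture's height over the tangent of half this angle, whatever the lens; pixels are square), "cx", "cy" (the principal point, pixels), "R" (3x3) and "t" (3): a world point X has camera coordinates R X + t. Camera axes: x right, y down, z forward; pixel columns grow to the right and rows downward; lengths in m; the calibration is good to about 2 mm. A picture is of the moment at which its call begins: read the wrist's pose just before it. camera_model takes no time and is no camera call; for the wrist camera it gives the pose at the moment of the call.
- sign_off(): hands the job in, once; it reports no verdict.
The state is a dict: "t": time; "q": joint angles; "qd": joint speeds; "tau": joint torques, N m; "tcp_pos": TCP position; "tool_rot": TCP orientation; "force": force on the tool from outside, world axes, zero at the start; "ft_torque": the same for the moment, N m; "finger_gap": opening from 0.0 (shut) to 1.0 (fully open).
Only numpy, scipy, OpenCV 4.12 (cv2) and the standard library are available. Lean on these libraries where they do the work, as an engineer would, in place of code of your own. Each camera call takes 0.05 s, during which the arm holds its last target. There are 200 camera calls.

## Working session

There is one attempt and no reset: what is moved stays moved. The work goes in short steps, Python scripts to look and compute and a tool call to move; the robot and the scene stay as the last step left them, time stands still between calls to the robot, and variables do not carry over. Pictures are saved under pics/ and viewed, about 12 in all and at most 16, crops included, and the job is handed in when it is done.

Besides the shell and the picture viewer there is one more tool, called after "Request:" as name(argument=value, ...) on one line, values as JSON. step_arm: Moves the arm, as the interface text tells. Its arguments: {"type":"object","properties":{"increments":{"type":"array","items":{"type":"number"}},"grip_force":{"type":"number"}},"required":["increments"]}

```bash
ls; mkdir -p pics; python3 - <<'E'
from station import *
import cv2,json
print(sense())
for n in("scene","side","wrist"):
    m=camera_model(n);print(n,m)
    cv2.imwrite(f"pics/{n}0.png",snapshot(n))
a=cv2.imread("pics/scene0.png");b=cv2.imread("pics/side0.png")
E
```

```text
pics
{'t': 0.0, 'q': array([ 1.03449538e+00,  5.28489979e-01,  1.43387235e+00,  2.36777490e-05,
        1.18140222e+00, -1.78517476e-01]), 'qd': array([ 1.07499460e-03, -2.40279932e-03,  2.77759544e-04, -8.52439848e-04,
       -3.93191310e-05, -7.28394776e-04]), 'tau': array([ 1.09603359e-03, -4.42347872e+01, -1.78032732e+01, -2.27051078e-04,
        8.57745472e-03,  2.14810569e-05]), 'tcp_pos': array([0.2184871 , 0.58481908, 0.23032852]), 'tool_rot': array([ 0.12510836,  0.69609733, -0.12654165,  0.69554555]), 'force': array([0.18745312, 0.48797673, 0.16248041]), 'ft_torque': array([ 0.00963977, -0.06843092,  0.01357855]), 'finger_gap': 1.0002975563900796}
scene {'vertical_fov': 51.96700151258421, 'cx': 254.4557692512613, 'cy': 191.19464022073822, 'R': array([[-3.78991532e-01,  9.25399983e-01,  5.39550216e-04],
       [ 6.97490757e-01,  2.86035873e-01, -6.57031296e-01],
       [-6.08171080e-01, -2.48632966e-01, -7.53863108e-01]]), 't': array([ 0.12896789, -0.29689455,  1.8269187 ])}
side {'vertical_fov': 51.593998038847786, 'cx': 255.08293020790765, 'cy': 191.39802667181604, 'R': array([[ 0.89893466, -0.43808146,  0.00105331],
       [-0.23469121, -0.48360926, -0.84323313],
       [ 0.3699142 ,  0.75776429, -0.53754699]]), 't': array([-0.42511016,  0.27123355,  1.21676826])}
wrist {'vertical_fov': 58.982842624204515, 'cx': 251.56954542242264, 'cy': 188.29309137837342, 'R': array([[ 0.34959569,  0.93689849, -0.00201822],
       [ 0.90276923, -0.33628295,  0.26818183],
       [ 0.25058046, -0.0955772 , -0.9633662 ]]), 't': array([-0.62504601, -0.03451036,  0.37748239])}
```

View pics/scene0.png

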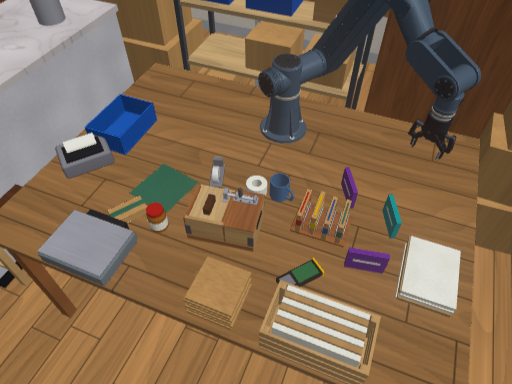

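View pics/side0.png

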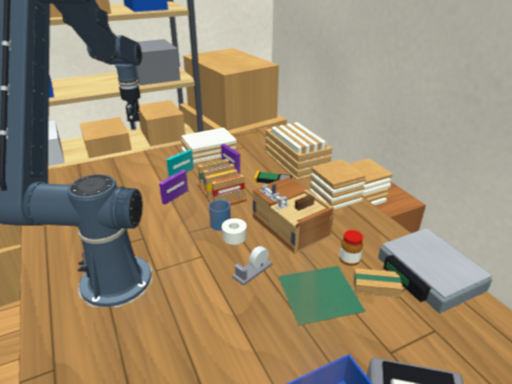

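```bash
python3 - <<'E'
import cv2,numpy as np
a=cv2.imread("pics/scene0.png");b=cv2.imread("pics/side0.png")
c1=cv2.resize(a[160:252,175:365],None,fx=4.2,fy=4.2,interpolation=cv2.INTER_CUBIC)[:300]
c1=cv2.resize(a[150:250,175:365],(798,420),interpolation=cv2.INTER_CUBIC)
cv2.imwrite("pics/c1.png",c1)
c2=cv2.resize(b[145:255,175:345],(800,518),interpolation=cv2.INTER_CUBIC)
cv2.imwrite("pics/c2.png",c2)
E
```

```text
(no output)
```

View pics/c1.png

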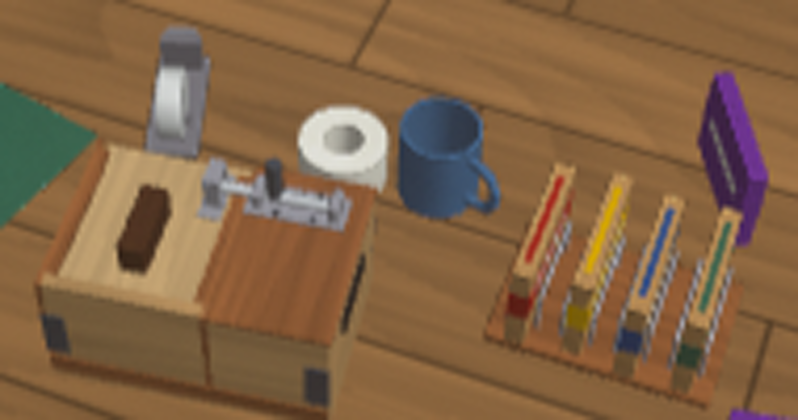

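View pics/c2.png

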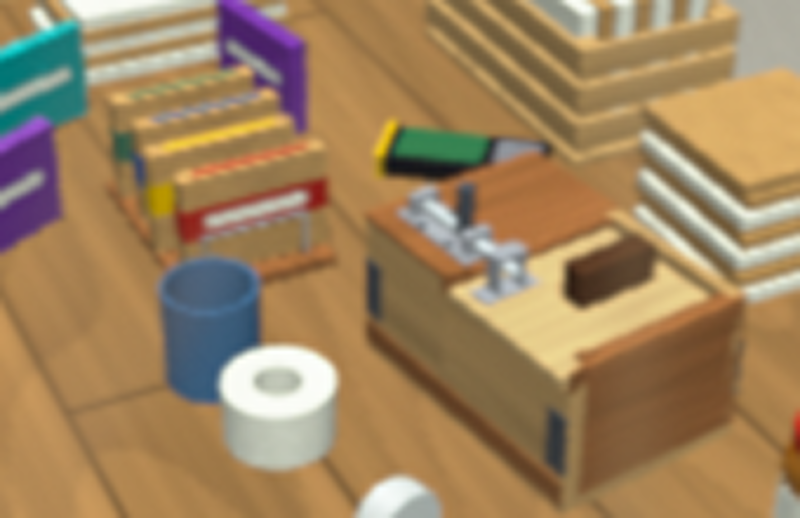

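```bash
cat > h.py <<'E'
import numpy as np, cv2
from station import *
from scipy.spatial.transform import Rotation as Ro
from scipy.optimize import least_squares
def K(m,H=384):
    f=H/2/np.tan(np.radians(m["vertical_fov"])/2); return f,m["cx"],m["cy"]
def ray(m,p):
    f,cx,cy=K(m); d=np.array([(p[0]-cx)/f,(p[1]-cy)/f,1.]); R=np.array(m["R"])
    return -R.T@m["t"], R.T@d
def onz(m,p,z):
    o,d=ray(m,p); return o+d*(z-o[2])/d[2]
def proj(m,X):
    f,cx,cy=K(m); c=np.array(m["R"])@X+m["t"]; return np.array([cx+f*c[0]/c[2],cy+f*c[1]/c[2]])
def planar(L,W):
    "fit world=R(yaw)L+t (2D); returns x,y,yaw,residual(mm)"
    L=np.array(L)[:,:2];W=np.array(W)[:,:2];l=L-L.mean(0);w=W-W.mean(0)
    a=np.arctan2((l[:,0]*w[:,1]-l[:,1]*w[:,0]).sum(),(l*w).sum())
    R=np.array([[np.cos(a),-np.sin(a)],[np.sin(a),np.cos(a)]]);t=W.mean(0)-R@L.mean(0)
    return t[0],t[1],a,np.linalg.norm(L@R.T+t-W,axis=1)*1e3
def loc(P,v):
    c,s=np.cos(P[2]),np.sin(P[2]);return np.array([P[0]+c*v[0]-s*v[1],P[1]+s*v[0]+c*v[1],v[2]])
def yawnow():
    R=Ro.from_quat(sense()["tool_rot"]).as_matrix(); return np.arctan2(R[1,1],R[0,1]) # direction of tool y
def go(target,yaw_y=None):
    "units for the TCP to world target with the jaw axis along yaw_y"
    s=sense();R=Ro.from_quat(s["tool_rot"]).as_matrix()
    d=R.T@(np.array(target)-s["tcp_pos"])/.06
    out=list(d)
    if yaw_y is not None:
        e=(yaw_y-yawnow()+np.pi/2)%np.pi-np.pi/2
        out.append(np.degrees(-e)/5) # tool x points down
    return np.round(out,3)
E
python3 - <<'E'
from h import *
m=camera_model("scene")
cr=lambda u,v:(u/4.2+175,v/4.2+150)
L=[(.081,-.072,.125),(.081,.172,.125),(-.081,.172,.125)]
px=[cr(40,280),cr(330,345),cr(375,190)]
W=[onz(m,p,.125) for p in px];P=planar(L,W);print("crate",P[:2],np.degrees(P[2]),P[3],W)
print("grip top",onz(m,cr(148,215),.14),"knob",onz(m,cr(274,175),.16), loc(P,(-.046,.093,.16)))
# packs: top centres z=.107
for n,a,b in(("red",(563,168),(522,270)),("yel",(621,178),(582,285)),("blue",(673,200),(634,310)),("grn",(732,212),(690,325))):
    A,B=onz(m,cr(*a),.107),onz(m,cr(*b),.107);print(n,(A+B)/2,np.linalg.norm(A-B),np.degrees(np.arctan2(*(B-A)[1::-1])))
a=cv2.imread("pics/scene0.png");h=cv2.cvtColor(a,cv2.COLOR_BGR2HSV)
k=((h[...,0]>65)&(h[...,0]<90)&(h[...,1]>80)).astype(np.uint8);k[:,:120]=0;k[:150]=0;k[:,205:]=0;k[215:]=0
c=max(cv2.findContours(k,0,2)[0],key=cv2.contourArea);q=cv2.approxPolyDP(c,4,True)[:,0]
print([ (tuple(p),onz(m,p,.003).round(3)) for p in q])
for n,p in(("jar",(157,228)),("tape",(217,182)),("labels",(257,190)),("mug",(281,197)),("carton",(127,210))):print(n,onz(m,p,0).round(3))
print(yawnow())
E
```

```text
crate (np.float64(0.6212728600768869), np.float64(-0.046033860955292126)) 7.844616032051048 [3.526259   1.36841577 3.05837927] [array([ 0.70897491, -0.10369085,  0.125     ]), array([0.67938105, 0.13567971, 0.125     ]), array([0.51858013, 0.1104196 , 0.125     ])]
grip top [ 0.62604366 -0.04708128  0.14      ] knob [0.56300171 0.03829548 0.16      ] [0.56301004 0.03981743 0.16      ]
red [0.47897082 0.24723727 0.107     ] 0.11957191258242421 0.804598484911062
yel [0.47308128 0.29697725 0.107     ] 0.12369097079686736 0.9877169053625309
blue [0.48086737 0.34377539 0.107     ] 0.12485904367258009 0.18431839563062555
grn [0.47659432 0.39119095 0.107     ] 0.12829822725018905 -1.6746040261255721
[((np.int32(196), np.int32(182)), array([ 0.46 , -0.207,  0.003])), ((np.int32(162), np.int32(165)), array([ 0.428, -0.385,  0.003])), ((np.int32(130), np.int32(192)), array([ 0.607, -0.424,  0.003])), ((np.int32(142), np.int32(199)), array([ 0.62 , -0.36 ,  0.003])), ((np.int32(120), np.int32(212)), array([ 0.706, -0.401,  0.003])), ((np.int32(144), np.int32(201)), array([ 0.625, -0.347,  0.003])), ((np.int32(159), np.int32(201)), array([ 0.603, -0.293,  0.003])), ((np.int32(166), np.int32(211)), array([ 0.636, -0.242,  0.003]))]
jar [ 0.716 -0.234  0.   ]
tape [ 0.425 -0.13   0.   ]
labels [0.404 0.037 0.   ]
mug [0.402 0.138 0.   ]
carton [ 0.686 -0.384  0.   ]
1.2130062860647204
```

```bash
python3 - <<'E'
from h import *
s=sense();R=Ro.from_quat(s["tool_rot"]).as_matrix();m=camera_model("wrist")
C=-np.array(m["R"]).T@m["t"];print(R.T@(C-s["tcp_pos"]),R.T@np.array(m["R"])[2], R.T@np.array(m["R"])[0])
print(go([.5,.18,.35],np.radians(97.8)))
E
```

```text
[-0.14118113  0.00112722 -0.06830659] [9.63273156e-01 7.28434275e-05 2.68523411e-01] [ 1.05565563e-04  9.99999783e-01 -6.49968969e-04]
[-1.985 -4.682  6.756 -5.66 ]
```

Request:
step_arm(increments=[-1.98, -5.6, 6.2, -5.66, 0, -1.98, -5.6, 6.2, -5.66, 0, -1.98, -5.6, 6.2, -5.66, 0, -1.98, -5.6, 6.2, -5.66, 0, -1.98, -5.6, 6.2, -5.66, 0])

```text
t: 0.78
tcp_pos: [0.358, 0.3162, 0.3029]
tool_rot: [-0.049, 0.706, 0.048, 0.705]
force: [1.7, -0.5, 0.6]
finger_gap: 1.0
```

```bash
python3 - <<'E'
from h import *
print(sense()["tcp_pos"],go([.45,.14,.35],np.radians(97.8)))
E
```

```text
[0.3579788  0.31616361 0.30285442] [-0.782 -3.119  1.119  0.004]
```

Request:
step_arm(increments=[-0.78, -3.12, 1.12, 0, 0, -0.78, -3.12, 1.12, 0, 0, -0.78, -3.12, 1.12, 0, 0, -0.78, -3.12, 1.12, 0, 0, -0.78, -3.12, 1.12, 0, 0])

```text
t: 1.4
tcp_pos: [0.4501, 0.1395, 0.3497]
tool_rot: [-0.048, 0.706, 0.047, 0.705]
force: [-0.4, 0.8, -0.9]
finger_gap: 1.001
```

```bash
python3 - <<'E'
from h import *
import pickle
m=camera_model("wrist");i=snapshot("wrist");cv2.imwrite("pics/w1.png",i);pickle.dump(m,open("w1.pkl","wb"))
print(sense()["tcp_pos"])
cv2.imwrite("pics/w1b.png",cv2.resize(i,(800,600),interpolation=cv2.INTER_CUBIC))
E
```

```text
[0.44927237 0.14041695 0.34930752]
```

View pics/w1b.png

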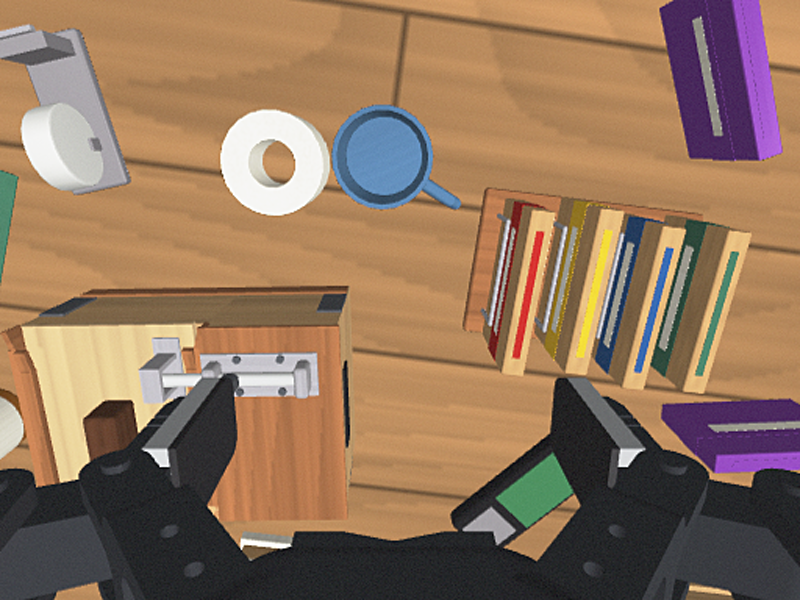

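```bash
python3 - <<'E'
from h import *
import pickle
m=pickle.load(open("w1.pkl","rb"))
c=lambda u,v:(u/1.5625,v/1.5625)
o=lambda u,v,z:onz(m,c(u,v),z)
L=[(-.081,.172,.125),(.081,.172,.125),(-.081,-.072,.125)]
W=[o(338,324,.125),o(347,519,.125),o(25,326,.125)]
P=planar(L[:2],W[:2]);print("crate",P[:2],np.degrees(P[2]),P[3]);P=planar(L,W);print("crate",P[:2],np.degrees(P[2]),P[3])
i=cv2.imread("pics/w1.png");h=cv2.cvtColor(i,cv2.COLOR_BGR2HSV);H,S,V=cv2.split(h)
for n,b,lo,hi in(("red",(505,225,550,365),170,8),("yel",(575,225,620,350),22,33),("blue",(632,240,680,380),100,115),("grn",(695,245,745,380),60,90)):
    x0,y0,x1,y1=[int(t/1.5625) for t in b]
    k=((H>=lo)|(H<=hi)) if lo>hi else ((H>=lo)&(H<=hi))
    k=(k&(S>120)&(V>(120 if n!='grn' else 90))).astype(np.uint8);M=np.zeros_like(k);M[y0:y1,x0:x1]=k[y0:y1,x0:x1]
    cs=max(cv2.findContours(M,0,2)[0],key=cv2.contourArea);r=cv2.minAreaRect(cs)
    bp=cv2.boxPoints(r);bp=np.array([onz(m,p,.107)[:2] for p in bp]);ctr=bp.mean(0)
    e=max([(bp[j]-bp[j-1]) for j in range(4)],key=lambda v:np.hypot(*v));e=e*np.sign(e[0])
    print(n,cv2.contourArea(cs),r,ctr.round(4),np.hypot(*e).round(3),np.degrees(np.arctan2(e[1],e[0])).round(1))
print("knob", loc(P,(-.046,.093,.16)), "px exp",proj(m,loc(P,(-.046,.093,.176)))*1.5625)
print("px grip",proj(m,loc(P,(-.021,-.0,.148)))*1.5625, "rack L edge front",o(487,190,.012),o(466,330,.012),"stapletop",o(165,341,.149))
print("mug",o(382,156,.085),"handle",o(455,205,.05),"labels",o(274,163,.05),"tape",o(60,145,.06))
E
```

```text
crate (np.float64(0.6196226201746164), np.float64(-0.049232507130163375)) 8.639717081314933 [2.39765168 2.39765168]
crate (np.float64(0.6149029317626371), np.float64(-0.04534294705939813)) 7.002207379263536 [7.5417297  2.69421218 9.12187123]
red 344.0 ((337.4544677734375, 188.29598999023438), (5.218657493591309, 82.75641632080078), 11.040940284729004) [0.4767 0.2455] 0.1 1.0
yel 326.0 ((380.5364990234375, 185.0084228515625), (5.546535015106201, 78.77579498291016), 12.994616508483887) [0.4658 0.2946] 0.094 0.9
blue 271.5 ((417.9625549316406, 197.99024963378906), (4.413270473480225, 81.52937316894531), 14.574214935302734) [0.4755 0.3422] 0.098 1.1
grn 1.0 ((466.50006103515625, 178.50001525878906), (1.0536088943481445, 17.719785690307617), 16.699243545532227) [0.4433 0.3918] 0.02 0.8
knob [0.55790862 0.04135566 0.16      ] px exp [220.6440737  402.96665234]
px grip [105.65859505 414.97242525] rack L edge front [0.4082671  0.21883294 0.012     ] [0.54047435 0.22280263 0.012     ] stapletop [ 0.53114354 -0.00649406  0.149     ]
mug [0.39047881 0.12400885 0.085     ] handle [0.4217923  0.18799783 0.05      ] labels [0.40825883 0.03762228 0.05      ] tape [ 0.41653042 -0.12727995  0.06      ]
```

```bash
python3 - <<'E'
from h import *
print(go([.45,.01,.33],np.radians(98)))
E
```

```text
[ 0.323 -2.155 -0.282 -0.042]
```

Request:
step_arm(increments=[0.32, -2.15, -0.28, 0, 0, 0.32, -2.15, -0.28, 0, 0, 0.32, -2.15, -0.28, 0, 0, 0.32, -2.15, -0.28, 0, 0, 0.32, -2.15, -0.28, 0, 0])

```text
t: 2.08
tcp_pos: [0.4498, 0.0123, 0.3302]
tool_rot: [-0.049, 0.706, 0.049, 0.704]
force: [0.4, 0.7, 1.0]
finger_gap: 0.998
```

```bash
python3 - <<'E'
from h import *
import pickle
m=camera_model("wrist");i=snapshot("wrist");cv2.imwrite("pics/w2.png",i);pickle.dump(m,open("w2.pkl","wb"))
cv2.imwrite("pics/w2b.png",cv2.resize(i[100:384,60:460],(800,568),interpolation=cv2.INTER_CUBIC))
E
```

```text
(no output)
```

View pics/w2b.png

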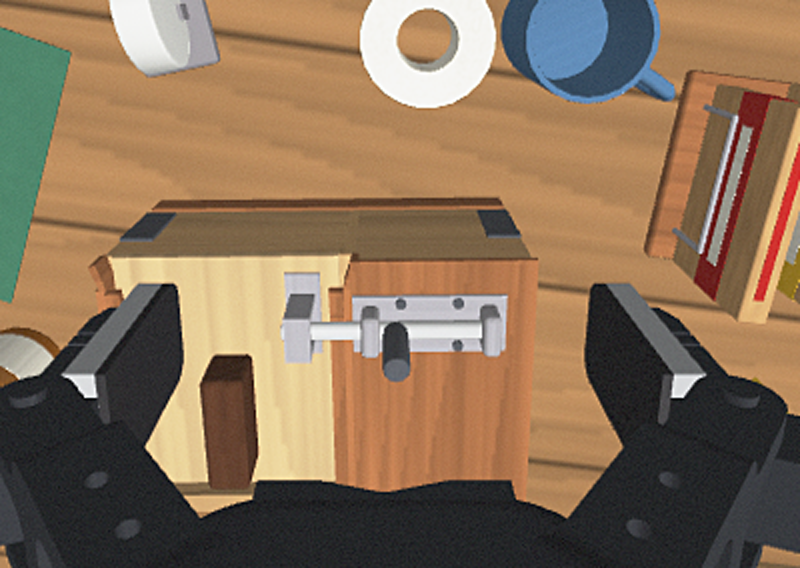

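```bash
python3 - <<'E'
from h import *
import pickle
m=pickle.load(open("w2.pkl","rb"));m1=pickle.load(open("w1.pkl","rb"))
o=lambda u,v,z:onz(m,(u/2+60,v/2+100),z)
F=[((-.081,.172),o(537,259,.125)),((-.046,.093),o(397,370,.176)),((-.081,-.064),o(110,257,.116)),((-.081,.064),o(350,255,.116)),
((.081,.172),onz(m1,(347/1.5625,519/1.5625),.125)),((-.081,.172),onz(m1,(338/1.5625,324/1.5625),.125)),((-.046,.093),onz(m1,(237/1.5625,382/1.5625),.176))]
P=planar(*zip(*[(a,b[:2]) for a,b in F]));print(P[:2],np.degrees(P[2]),P[3])
P4=planar(*zip(*[(a,b[:2]) for a,b in F[:4]]));print(P4[:2],np.degrees(P4[2]),P4[3])
for v in[(-.046,.093,.16),(-.021+.035,0,.132)]:print(loc(P,v),loc(P4,v))
for v in[(-.046,.093,.149),(-.081,0.172,.125),(.014-.035,-.012,.148),(.014-.035,.012,.148),(.014+.035,-.012,.148)]:print(v,(proj(m,loc(P,v))-[60,100])*2)
np.save("P.npy",P[:3])
print(go([*loc(P,(-.046,.093,0))[:2],.26],P[2]+np.pi/2))
E
```

```text
(np.float64(0.6157591650363952), np.float64(-0.047406027113318094)) 8.342992907328163 [ 3.938482    3.9200844   5.86266216  2.14532312  5.42159603  2.81494253
 20.12426758]
(np.float64(0.6182260704520286), np.float64(-0.04949157485026511)) 8.504838358980113 [1.29464959 1.11883572 2.84898318 3.96960791]
[0.5567518  0.03793523 0.16      ] [0.55897787 0.03568266 0.16      ]
[ 0.62961101 -0.04537465  0.132     ] [ 0.63207212 -0.04742107  0.132     ]
(-0.046, 0.093, 0.149) [400.78258096 337.25166685]
(-0.081, 0.172, 0.125) [544.0405123  257.17441691]
(-0.021000000000000005, -0.012, 0.148) [205.78176065 379.24721785]
(-0.021000000000000005, 0.012, 0.148) [250.31956714 379.00142746]
(0.049, -0.012, 0.148) [215.13355921 488.63642542]
[ 1.167  0.178  1.826 -0.076]
```

```bash
python3 - <<'E'
from h import *
P=np.array([.619,-.0487,np.radians(8.3)]);np.save("P.npy",P)
print(loc(P,(-.046,.093,.16)),go([*loc(P,(-.046,.093,0))[:2],.22],P[2]+np.pi/2),go([*loc(P,(-.046,.093,0))[:2],.155],P[2]+np.pi/2))
E
```

```text
[0.56005669 0.03668551 0.16      ] [ 1.834  0.15   1.879 -0.068] [ 2.917  0.149  1.882 -0.068]
```

Request:
step_arm(increments=[1.0, 0.15, 1.0, 0, 0, 1.83, 0.15, 1.88, 0, 0, 2.3, 0.15, 1.88, 0, 0.2, 2.92, 0.15, 1.88, 0, 0.3, 2.92, 0.15, 1.88, 0, 0.5], grip_force=20)

```text
t: 2.75
tcp_pos: [0.5576, 0.0386, 0.152]
tool_rot: [-0.049, 0.709, 0.051, 0.702]
force: [0.6, -0.7, 0.2]
finger_gap: 0.513
```

```bash
python3 - <<'E'
from h import *
i=snapshot("wrist");print(sense()["tcp_pos"],sense()["finger_gap"])
cv2.imwrite("pics/w3.png",i)
E
```

```text
[0.55917748 0.03807568 0.15412342] 0.5010424756953471
```

View pics/w3.png

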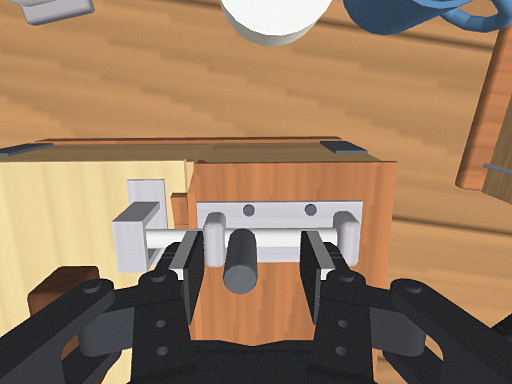

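Request:
step_arm(increments=[0, 0, 0, 0, 1, 0, 0, 0, 0, 1, 0, 0, 0, 0, 1, 0, 0, 0, 0, 1, 0, 0, 0, 0, 1], grip_force=25)

```text
t: 3.42
tcp_pos: [0.5604, 0.038, 0.1564]
tool_rot: [-0.05, 0.706, 0.05, 0.705]
force: [-1.7, -0.1, 6.4]
finger_gap: 0.152
```

Request:
step_arm(increments=[0, 0.1, 0, 0, 1, 0, 0.25, 0, 0, 1, 0, 0.4, 0, 0, 1, 0, 0.55, 0, 0, 1, 0, 0.6, 0, 0, 1])

```text
t: 4.05
tcp_pos: [0.5559, 0.0686, 0.1565]
tool_rot: [-0.056, 0.706, 0.047, 0.705]
force: [-0.2, -25.8, -1.5]
finger_gap: 0.15
```

```bash
python3 - <<'E'
from h import *
i=snapshot("wrist");s=sense();print(s["tcp_pos"],s["finger_gap"],s["force"])
cv2.imwrite("pics/w4.png",i)
E
```

```text
[0.55591511 0.06854005 0.15648721] 0.1454886170716864 [  0.15926223 -21.01952824  -1.74614555]
```

View pics/w4.png

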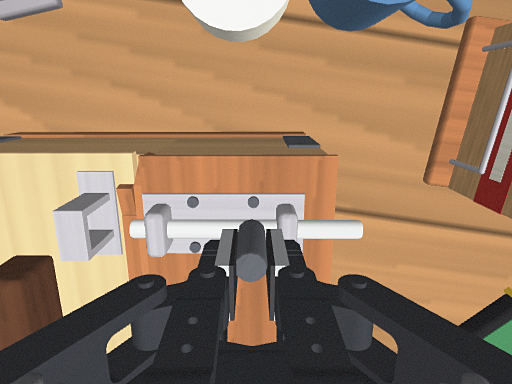

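```bash
python3 - <<'E'
from h import *
P=np.array([.619,-.0515,np.radians(8.4)]);np.save("P.npy",P)
t=loc(P,(.014,0,0))[:2];print(t,go([*t,.2],P[2]+np.pi/2),go([*t,.123],P[2]+np.pi/2))
E
```

```text
[ 0.63284981 -0.04945484] [-0.703 -2.14   0.982 -0.013] [ 0.58  -2.125  0.985 -0.013]
```

Request:
step_arm(increments=[0, 0, 0, 0, 0.5, -0.4, 0, 0, 0, 0.4, -1.0, -0.6, 0.3, 0, 0.2, -0.9, -1.5, 0.9, 0, 0.2, -0.7, -2.13, 0.98, 0, 0.2])

```text
t: 4.72
tcp_pos: [0.6362, -0.0493, 0.2016]
tool_rot: [-0.056, 0.703, 0.047, 0.707]
force: [0.3, 0.4, 0.2]
finger_gap: 0.799
```

```bash
python3 - <<'E'
from h import *
P=np.load("P.npy")
t=loc(P,(.014,0,0))[:2];print(sense()["tcp_pos"],go([*t,.123],P[2]+np.pi/2))
E
```

```text
[ 0.63623126 -0.04927941  0.20157186] [ 1.309  0.022 -0.062 -0.004]
```

Request:
step_arm(increments=[0.6, 0, -0.06, 0, 0.2, 1.1, 0, -0.06, 0, 0.2, 1.3, 0, -0.06, 0, 0.3, 1.3, 0, -0.06, 0, 1, 1.3, 0, -0.06, 0, 1], grip_force=40)

```text
t: 5.35
tcp_pos: [0.6343, -0.0505, 0.1249]
tool_rot: [-0.056, 0.702, 0.047, 0.708]
force: [-0.7, 0.6, 2.4]
finger_gap: 0.282
```

Request:
step_arm(increments=[0, 0, 0, 0, 1, 0, 0, 0, 0, 1, 0, 0, 0, 0, 1, 0, 0, -0.2, 0, 1, 0, 0, -0.4, 0, 1])

```text
t: 5.98
tcp_pos: [0.6103, -0.0542, 0.1253]
tool_rot: [-0.056, 0.702, 0.047, 0.709]
force: [0.9, 0.0, 0.8]
finger_gap: 0.272
```

```bash
python3 - <<'E'
from h import *
i=snapshot("wrist");s=sense();print(s["tcp_pos"],s["finger_gap"],s["force"])
cv2.imwrite("pics/w5.png",i)
P=np.load("P.npy");print(P[2]+np.pi/2-yawnow(),go([*loc(P,(-.13,0,0))[:2],s["tcp_pos"][2]],P[2]+np.pi/2))
E
```

```text
[ 0.60828498 -0.05421045  0.12512719] 0.2710355635904569 [-0.52745957 -0.34815782  1.78878069]
0.00044689523810093057 [-0.011  0.018 -1.983 -0.005]
```

View pics/w5.png

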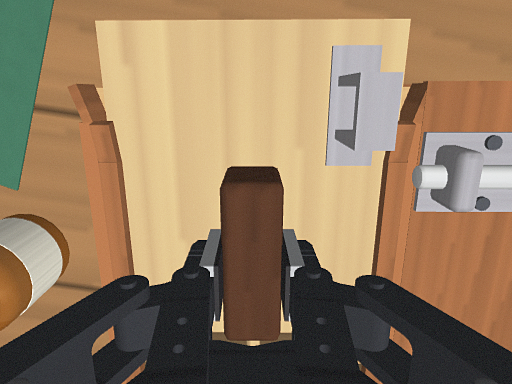

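Request:
step_arm(increments=[0, 0, -0.4, 0, 1, 0, 0, -0.9, 0, 1, 0, 0, -1.4, 0, 1, 0, 0, -1.9, 0, 1, 0, 0, -2.16, 0, 1])

```text
t: 6.65
tcp_pos: [0.4777, -0.0729, 0.1244]
tool_rot: [-0.056, 0.704, 0.047, 0.707]
force: [0.1, 0.1, -2.4]
finger_gap: 0.274
```

```bash
python3 - <<'E'
from h import *
s=sense();print(s["tcp_pos"],s["finger_gap"],s["force"])
P=np.load("P.npy");print(go([*loc(P,(-.145,0,0))[:2],.2],P[2]+np.pi/2))
m=camera_model("side");b=cv2.imread("pics/side0.png");h=cv2.cvtColor(b,cv2.COLOR_BGR2HSV)
k=((h[...,0]>65)&(h[...,0]<90)&(h[...,1]>80)).astype(np.uint8);k[:262]=0
c=max(cv2.findContours(k,0,2)[0],key=cv2.contourArea);q=cv2.approxPolyDP(c,4,True)[:,0]
W=np.array([onz(m,p,.003) for p in q]);print(q.tolist(),W.round(3),W.mean(0))
for n,p in(("jar",(351,262)),("c1",(355,290)),("c2",(402,293)),("c3",(404,278))):print(n,onz(m,p,0).round(3))
E
```

```text
[ 0.47766175 -0.07291214  0.12442097] 0.2740156727839094 [ 0.09377477  0.06659672 -2.41650137]
[-1.26  -0.006 -0.03  -0.007]
[[337, 267], [314, 272], [315, 320], [363, 310]] [[ 0.64  -0.251  0.003]
 [ 0.562 -0.238  0.003]
 [ 0.462 -0.396  0.003]
 [ 0.603 -0.426  0.003]] [ 0.56661963 -0.3277575   0.003     ]
jar [ 0.697 -0.25   0.   ]
c1 [ 0.632 -0.353  0.   ]
c2 [ 0.749 -0.423  0.   ]
c3 [ 0.799 -0.379  0.   ]
```

Request:
step_arm(increments=[-0.7, 0, 0, 0, 1, -1.4, 0, 0, 0, 1, -1.5, -0.9, 0.1, 0.5, 1, -1.5, -1.8, 0.25, 2, 1, -1.5, -2.7, 0.4, 3.5, 1])

```text
t: 7.28
tcp_pos: [0.5243, -0.2299, 0.2163]
tool_rot: [0.054, 0.703, -0.061, 0.707]
force: [0.2, 0.8, -2.4]
finger_gap: 0.271
```

```bash
python3 - <<'E'
from h import *
s=sense();print(s["tcp_pos"],s["finger_gap"],s["force"])
print(go([.5476,-.321,.10],np.radians(78)))
E
```

```text
[ 0.52432169 -0.22989484  0.21630958] 0.270617000985272 [ 0.18617703  0.76094372 -2.41701038]
[ 1.957 -1.415  0.617  0.531]
```

Request:
step_arm(increments=[0, -0.7, 0.3, 0.5, 1, 0, -1.42, 0.62, 0.53, 1, 0.8, -1.42, 0.62, 0.53, 1, 1.6, -1.42, 0.62, 0.53, 1, 1.95, -1.42, 0.62, 0.53, 1])

```text
t: 7.9
tcp_pos: [0.5451, -0.3197, 0.0962]
tool_rot: [0.072, 0.704, -0.076, 0.703]
force: [-0.3, -0.4, -2.2]
finger_gap: 0.268
```

```bash
python3 - <<'E'
from h import *
s=sense();print(s["tcp_pos"],s["finger_gap"],s["force"])
print(go([.5476,-.321,.020],np.radians(78)))
cv2.imwrite("pics/s1.png",cv2.resize(snapshot("scene")[140:260,80:260],(800,533),interpolation=cv2.INTER_CUBIC))
E
```

```text
[ 0.54506219 -0.31974402  0.09623838] 0.2684688297380737 [-0.30519396 -0.40964768 -2.15673034]
[ 1.271 -0.003  0.046  0.   ]
```

View pics/s1.png

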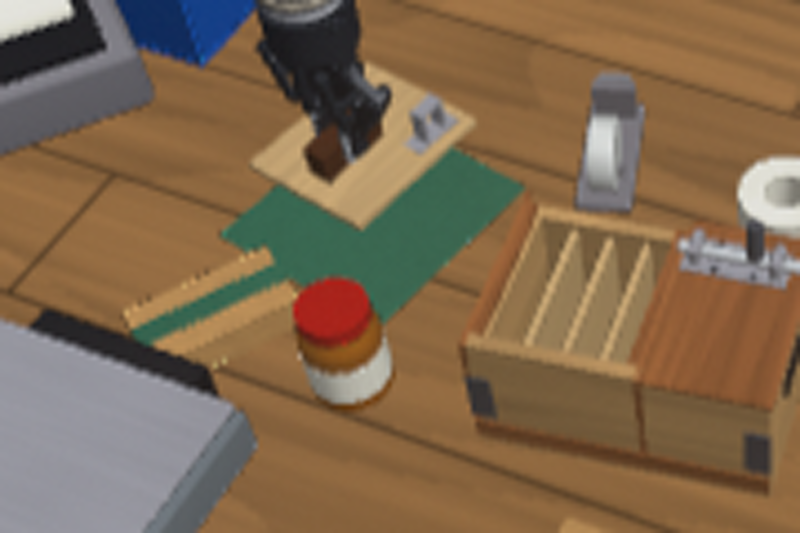

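Request:
step_arm(increments=[0.5, 0, 0.04, 0, 1, 0.9, 0, 0.04, 0, 1, 1.1, 0, 0.04, 0, 1, 1.2, 0, 0.04, 0, 1, 1.26, 0, 0.04, 0, 1])

```text
t: 8.57
tcp_pos: [0.5469, -0.3204, 0.0194]
tool_rot: [0.072, 0.704, -0.076, 0.702]
force: [-0.2, -0.2, 0.9]
finger_gap: 0.267
```

Request:
step_arm(increments=[0.02, 0, 0, 0, 1, 0.04, 0, 0, 0, 1, 0.04, 0, 0, 0, 0.5, 0.04, 0, 0, 0, 0.4, 0.04, 0, 0, 0, 0.4])

```text
t: 9.2
tcp_pos: [0.5471, -0.3206, 0.0171]
tool_rot: [0.072, 0.704, -0.076, 0.703]
force: [-0.3, 1.4, 0.6]
finger_gap: 0.603
```

Request:
step_arm(increments=[-0.5, 0, 0, 0, 0.4, -1.4, 0, 0, 0, 0.4, -2.4, 0, 0, 0, 0.5, -3.2, 0, 0, 0, 0.5, -3.2, 0, 0, 0, 0.5])

```text
t: 9.82
tcp_pos: [0.5501, -0.3214, 0.2142]
tool_rot: [0.07, 0.701, -0.078, 0.706]
force: [0.2, -0.2, -0.6]
finger_gap: 0.5
```

```bash
python3 - <<'E'
from h import *
s=sense();print(s["tcp_pos"],s["finger_gap"],s["force"])
a=cv2.resize(snapshot("scene")[140:260,80:260],(720,480),interpolation=cv2.INTER_CUBIC)
cv2.imwrite("pics/s2.png",a)
print(go([.4767,.2455,.25],np.radians(91)))
E
```

```text
[ 0.55005462 -0.3213771   0.21424415] 0.5004261427604321 [ 0.15258868 -0.19779585 -0.62758109]
[-0.73   8.968 -3.127 -2.598]
```

Request:
step_arm(increments=[-1.9, 9.84, -4.3, -2.6, 0.5, -1.9, 9.84, -4.3, -2.6, 0.5, -1.9, 9.84, -4.3, -2.6, 0.5, -1.9, 9.84, -4.3, -2.6, 0.5, -1.9, 9.84, -4.3, -2.6, 0.5])

```text
t: 10.5
tcp_pos: [0.4842, -0.0157, 0.2603]
tool_rot: [-0.009, 0.708, 0.003, 0.706]
force: [0.6, 0.6, 0.0]
finger_gap: 0.502
```

```bash
python3 - <<'E'
from h import *
s=sense();print(s["tcp_pos"],s["finger_gap"],s["force"])
print(go([.42,.31,.33],np.radians(91)))
E
```

```text
[ 0.48415983 -0.01566881  0.26027328] 0.5018002788996644 [0.6498251  0.6343077  0.02043451]
[-1.200e+00  5.436e+00 -9.810e-01 -5.000e-03]
```

Request:
step_arm(increments=[-1.2, 5.43, -0.98, 0, 0.5, -1.2, 5.43, -0.98, 0, 0.5, -1.2, 5.43, -0.98, 0, 0.5, -1.2, 5.43, -0.98, 0, 0.5, -1.2, 5.43, -0.98, 0, 0.5])

```text
t: 11.12
tcp_pos: [0.424, 0.284, 0.3227]
tool_rot: [-0.009, 0.709, 0.003, 0.705]
force: [1.5, -0.1, -0.7]
finger_gap: 0.498
```

Request:
step_arm(increments=[0, 0.5, 0, 0, 0.5, 0, 0.5, 0, 0, 0.5, 0, 0.5, 0, 0, 0.5, 0, 0.5, 0, 0, 0.5, 0, 0.5, 0, 0, 0.5])

```text
t: 11.75
tcp_pos: [0.4238, 0.3129, 0.3223]
tool_rot: [-0.009, 0.71, 0.002, 0.705]
force: [0.2, -0.6, 0.7]
finger_gap: 0.497
```

```bash
python3 - <<'E'
from h import *
import pickle
m=camera_model("wrist");i=snapshot("wrist");cv2.imwrite("pics/w6.png",i);pickle.dump(m,open("w6.pkl","wb"))
print(sense()["tcp_pos"])
a=cv2.imread("pics/s2.png")
cv2.imwrite("pics/v6.png",np.hstack([cv2.resize(i,(512,384)),cv2.resize(a,(288,192)).repeat(2,0)[:384]]))
E
```

```text
[0.423764   0.31305974 0.3224534 ]
```

View pics/v6.png

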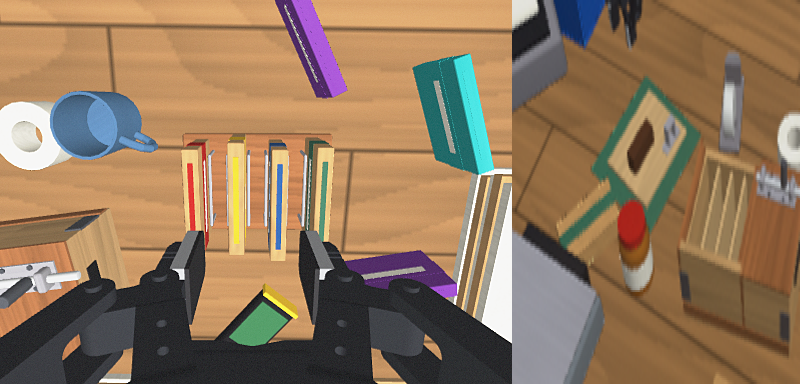

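```bash
cat >> h.py <<'E'
def strips(m,i,z=.107,boxes=None):
    H,S,V=cv2.split(cv2.cvtColor(i,cv2.COLOR_BGR2HSV));out={}
    for n,lo,hi in(("red",170,8),("yel",22,33),("blue",100,118),("grn",60,90)):
        k=((H>=lo)|(H<=hi)) if lo>hi else ((H>=lo)&(H<=hi))
        M=(k&(S>110)&(V>60)).astype(np.uint8)
        if boxes: x0,y0,x1,y1=boxes[n];B=np.zeros_like(M);B[y0:y1,x0:x1]=1;M*=B
        cs=cv2.findContours(M,0,2)[0]
        if not cs: continue
        c=max(cs,key=cv2.contourArea);bp=np.array([onz(m,p,z)[:2] for p in cv2.boxPoints(cv2.minAreaRect(c))])
        e=max([bp[j]-bp[j-1] for j in range(4)],key=lambda v:np.hypot(*v));e=e*np.sign(e[0])
        out[n]=(bp.mean(0).round(4),np.hypot(*e).round(3),np.degrees(np.arctan2(e[1],e[0])).round(1),cv2.contourArea(c))
    return out
E
python3 - <<'E'
from h import *
import pickle
m=pickle.load(open("w6.pkl","rb"));i=cv2.imread("pics/w6.png")
for k,v in strips(m,i,boxes=dict(red=(187,155,196,240),yel=(230,150,243,255),blue=(273,155,285,255),grn=(318,155,330,240))).items():print(k,v)
P=np.load("P.npy")
print(go([.4763,.2455,.076],np.radians(91)))
E
```

```text
red (array([0.4653, 0.2461]), np.float64(0.077), np.float64(1.2), 302.0)
yel (array([0.4691, 0.295 ]), np.float64(0.099), np.float64(0.7), 444.0)
blue (array([0.4751, 0.3429]), np.float64(0.098), np.float64(1.1), 334.5)
grn (array([0.4674, 0.391 ]), np.float64(0.089), np.float64(0.9), 31.5)
[ 4.112 -1.101  0.886 -0.024]
```

Request:
step_arm(increments=[0.3, -0.7, 0.5, 0, 0.55, 0.9, -1.1, 0.885, 0, 0.55, 1.8, -1.1, 0.885, 0, 0.55, 2.7, -1.1, 0.885, 0, 0.55, 3.3, -1.1, 0.885, 0, 0.55])

```text
t: 12.42
tcp_pos: [0.4759, 0.245, 0.1226]
tool_rot: [-0.008, 0.71, 0.001, 0.704]
force: [0.1, -0.2, 0.4]
finger_gap: 0.449
```

```bash
python3 - <<'E'
from h import *
import pickle
print(sense()["tcp_pos"],go([.4765,.2458,.077],np.radians(91)))
m=camera_model("wrist");i=snapshot("wrist");cv2.imwrite("pics/w7.png",i);pickle.dump(m,open("w7.pkl","wb"))
E
```

```text
[0.47591317 0.2449954  0.1226262 ] [ 0.76   0.021  0.017 -0.041]
```

View pics/w7.png

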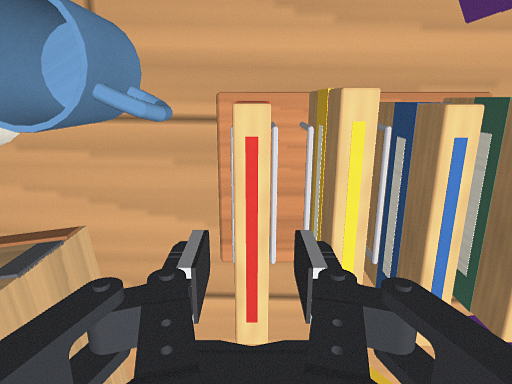

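Request:
step_arm(increments=[0.4, 0.02, 0.02, 0, 0.55, 0.76, 0.02, 0.02, 0, 0.55, 0.76, 0.02, 0.02, 0, 0.55, 0.76, 0.02, 0.02, 0, 1, 0.76, 0.02, 0.02, 0, 1], grip_force=35)

```text
t: 13.1
tcp_pos: [0.4749, 0.2452, 0.0748]
tool_rot: [-0.009, 0.712, 0.001, 0.702]
force: [-0.1, 0.7, 2.2]
finger_gap: 0.207
```

Request:
step_arm(increments=[0, 0, 0, 0, 1, -0.2, 0, 0, 0, 1, -1.0, 0, 0, 0, 1, -1.9, 0, 0, 0, 1, -2.7, 0, 0, 0, 1])

```text
t: 13.72
tcp_pos: [0.4769, 0.247, 0.2394]
tool_rot: [-0.009, 0.711, 0.001, 0.703]
force: [1.2, 1.1, -2.6]
finger_gap: 0.204
```

```bash
python3 - <<'E'
from h import *
import pickle
s=sense();print(s["tcp_pos"],s["finger_gap"],s["force"],np.degrees(yawnow()))
m=pickle.load(open("w7.pkl","rb"))
A,B,N=onz(m,(252,136),.107),onz(m,(252,322),.107),onz(m,(252,103),.107);print(A,B,(A+B)/2,N+[.065,0,0])
P=np.load("P.npy");print(go([*loc(P,(-.12,-.0,0))[:2],.30],P[2]+np.pi/2))
E
```

```text
[0.47690053 0.24699565 0.23938372] 0.2039153624979601 [ 1.23767136  1.14012011 -2.64529202] 90.79818290252517
[0.42669566 0.24555088 0.107     ] [0.52601628 0.24703336 0.107     ] [0.47635597 0.24629212 0.107     ] [0.47693883 0.24533062 0.107     ]
[-0.958 -5.283  0.305 -1.52 ]
```

```bash
python3 - <<'E'
from h import *
P=np.load("P.npy");print(go([*loc(P,(-.11,.07,0))[:2],.29],P[2]+np.pi/2))
E
```

```text
[-0.804 -4.102  0.317 -1.52 ]
```

Request:
step_arm(increments=[-0.3, -0.9, 0.1, -0.5, 1, -0.8, -1.9, 0.2, -1, 1, -0.8, -2.8, 0.3, -1.5, 1, -0.8, -3.6, 0.32, -1.52, 1, -0.8, -4.1, 0.32, -1.52, 1])

```text
t: 14.35
tcp_pos: [0.4997, -0.0003, 0.2907]
tool_rot: [-0.055, 0.709, 0.047, 0.701]
force: [1.0, 0.7, -1.1]
finger_gap: 0.205
```

```bash
python3 - <<'E'
from h import *
import pickle
m=camera_model("wrist");i=snapshot("wrist");cv2.imwrite("pics/w8.png",i);pickle.dump(m,open("w8.pkl","wb"))
print(sense()["tcp_pos"],sense()["finger_gap"])
cv2.imwrite("pics/w8b.png",cv2.resize(i[120:384,0:352],(800,600),interpolation=cv2.INTER_CUBIC))
E
```

```text
[ 0.50015281 -0.00324649  0.29064135] 0.20788918755042948
```

View pics/w8b.png

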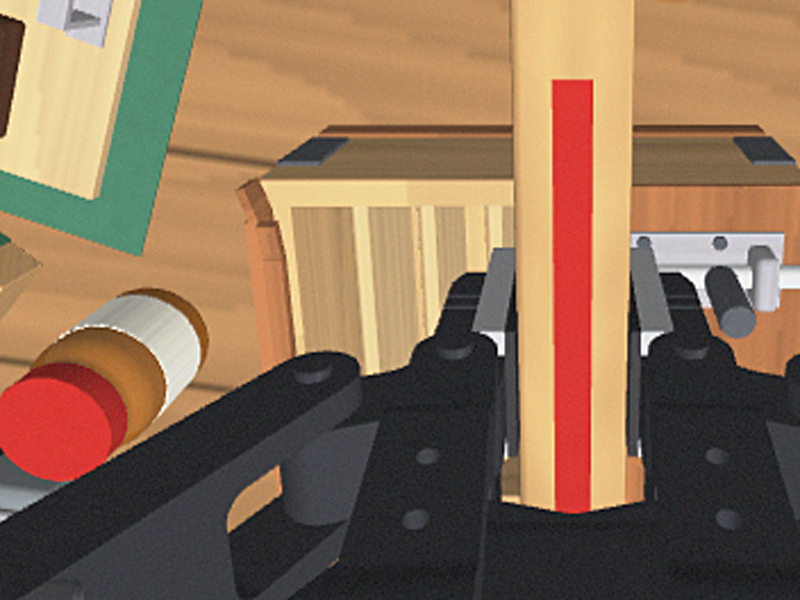

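```bash
python3 - <<'E'
from h import *
import pickle
m=pickle.load(open("w8.pkl","rb"));P=np.load("P.npy")
def inv(w):
    c,s=np.cos(P[2]),np.sin(P[2]);d=w[:2]-P[:2];return np.array([c*d[0]+s*d[1],-s*d[0]+c*d[1]])*1e3
o=lambda u,v,z:inv(onz(m,(u/2.2727,v/2.2727+120),z)).round(1)
print("inner -69,-58",o(290,206,.109),o(505,206,.109),"outer -81",o(264,181,.109),o(510,180,.109),o(632,183,.109))
print("dividers y-31",o(361,208,.1),o(427,208,.1),o(496,208,.1))
# subpixel row edges
i=cv2.imread("pics/w8.png");g=cv2.cvtColor(i,cv2.COLOR_BGR2GRAY).astype(int)
for c in(140,150,175,200,215):print(c,g[194:216,c])
W=loc(P,(-.069,0,0));
for n,p in(("carton strip near",(572,80)),("carton top near",(572,0))):print(n,o(*p,.3197),"tcp",inv(sense()["tcp_pos"]).round(1))
print("knob 129",o(738,318,.176))
E
```

```text
inner -69,-58 [-67.2 -57.6] [-67.4  37.9] outer -81 [-78.7 -68. ] [-79.4  40.3] [-78.1  93.8]
dividers y-31 [-63.2 -28.8] [-63.3   1.4] [-63.4  32.8]
140 [105 104 106  99 114 182 220 213 213 215 211 212 213 213 214 214 211 153
 161 160 163 159]
150 [104 108 108 103 117 185 219 213 214 212 213 213 214 212 216 215 213 145
 150 152 153 154]
175 [104 105 109 102 115 181 224 216 213 216 215 214 217 214 215 216 216 161
 162 166 165 164]
200 [103 106 108  99 108 172 207 202 199 203 202 201 201 200 203 203 191 163
 166 163 164 166]
215 [105 106 107  89 110 174 211 205 202 201 203 201 205 203 201 201 207 216
 212 214 214 214]
carton strip near [-158.    69.7] tcp [-110.5   65.1]
carton top near [-169.6   69.7] tcp [-110.5   65.1]
knob 129 [-47.2 128.5]
```

```bash
cat >> h.py <<'E'
def slot(y,z,dx=-.0015):
    P=np.load("P.npy");s=sense();print(s["tcp_pos"].round(4),s["force"].round(1),round(s["finger_gap"],3))
    print("to slot",go([*loc(P,(dx,y,0))[:2],z],P[2]+np.pi/2))
E
python3 - <<'E'
from h import *
P=np.load("P.npy");P[0]+=.0012;P[1]+=.0007;np.save("P.npy",P);slot(-.0465,.24)
E
```

```text
[ 0.5002 -0.0032  0.2906] [ 0.4 -2.7 -1.3] 0.208
to slot [ 0.844 -1.834  1.856 -0.037]
```

Request:
step_arm(increments=[0.3, -0.6, 0.6, 0, 1, 0.6, -1.2, 1.2, 0, 1, 0.84, -1.7, 1.7, 0, 1, 0.84, -1.83, 1.86, 0, 1, 0.84, -1.83, 1.86, 0, 1])

```text
t: 15.02
tcp_pos: [0.6256, -0.0966, 0.2404]
tool_rot: [-0.055, 0.71, 0.046, 0.701]
force: [-0.7, 0.5, -1.2]
finger_gap: 0.206
```

```bash
python3 - <<'E'
from h import *
slot(-.0465,.16);slot(-.0465,.135)
E
```

```text
[ 0.6256 -0.0966  0.2404] [-0.7  0.5 -1.2] 0.206
to slot [ 1.34   0.01   0.015 -0.04 ]
[ 0.6256 -0.0966  0.2404] [-0.7  0.5 -1.2] 0.206
to slot [ 1.757  0.015  0.021 -0.04 ]
```

Request:
step_arm(increments=[0.4, 0.01, 0.01, 0, 1, 0.8, 0.01, 0.01, 0, 1, 1.1, 0.01, 0.02, 0, 1, 1.3, 0.01, 0.02, 0, 1, 1.35, 0.01, 0.02, 0, 1])

```text
t: 15.65
tcp_pos: [0.6253, -0.0965, 0.159]
tool_rot: [-0.055, 0.71, 0.046, 0.7]
force: [0.5, -0.1, -1.6]
finger_gap: 0.205
```

Request:
step_arm(increments=[0.1, 0, 0, 0, 1, 0.2, 0, 0, 0, 1, 0.3, 0, 0, 0, 1, 0.38, 0, 0, 0, 1, 0.4, 0, 0, 0, 1])

```text
t: 16.27
tcp_pos: [0.6248, -0.0969, 0.1345]
tool_rot: [-0.055, 0.71, 0.046, 0.7]
force: [0.2, -0.2, -2.1]
finger_gap: 0.207
```

```bash
python3 - <<'E'
from h import *
slot(-.0465,.135)
cv2.imwrite("pics/w9.png",snapshot("wrist"));slot(-.0465,.135)
a=snapshot("scene")[160:260,160:300]; cv2.imwrite("pics/s9.png",cv2.resize(a,(700,500),interpolation=cv2.INTER_CUBIC))
E
```

```text
[ 0.6248 -0.0969  0.1345] [ 0.2 -0.2 -2.1] 0.207
to slot [-0.008 -0.004  0.011 -0.036]
[ 0.6249 -0.0969  0.1346] [-0.2 -0.4 -1.9] 0.202
to slot [-0.007 -0.004  0.01  -0.037]
```

View pics/w9.png

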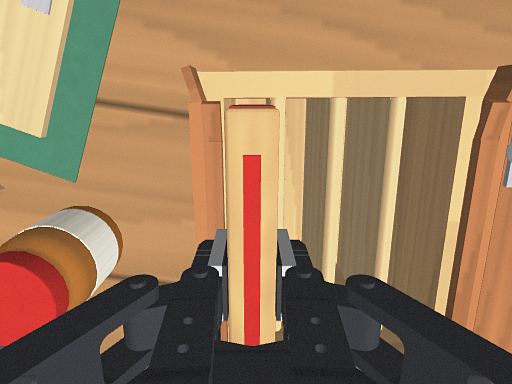

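Request:
step_arm(increments=[0, 0, 0, 0, 0.6, 0, 0, 0, 0, 0.6, 0, 0, 0, 0, 0.6, -0.8, 0, 0, 0, 0.6, -1.8, 0, 0, 0, 0.6])

```text
t: 17.0
tcp_pos: [0.6254, -0.0951, 0.2424]
tool_rot: [-0.055, 0.711, 0.047, 0.699]
force: [1.0, -0.1, 0.4]
finger_gap: 0.397
```

Request:
step_arm(increments=[-0.6, 0, -0.3, 0, 0.55, -0.8, 0, -0.7, 0, 0.55, -0.8, 0, -1.0, 0, 0.55, -0.8, 0, -1.0, 0, 0.55, -0.8, 0, -1.0, 0, 0.55])

```text
t: 17.62
tcp_pos: [0.5675, -0.1031, 0.2915]
tool_rot: [-0.055, 0.711, 0.047, 0.699]
force: [0.3, -0.2, 0.6]
finger_gap: 0.452
```

```bash
python3 - <<'E'
from h import *
import pickle
m=camera_model("wrist");i=snapshot("wrist");cv2.imwrite("pics/w10.png",i);pickle.dump(m,open("w10.pkl","wb"))
P=np.load("P.npy");c=loc(P,(0,-.0465,.105));p=proj(m,c).astype(int);print(sense()["tcp_pos"],p)
bx={n:(p[0]-25,100,p[0]+25,384) for n in("red","yel","blue","grn")}
print(strips(m,i,.105,bx).get("red"),c)
print(go([.4691+.0005,.295,.25],np.radians(91)))
E
```

```text
[ 0.56755777 -0.10310862  0.2913596 ] [250 225]
(array([ 0.6273, -0.0979]), np.float64(0.099), np.float64(8.0), 446.0) [ 0.62699286 -0.09680116  0.105     ]
[ 0.633  6.807 -0.656  1.444]
```

Request:
step_arm(increments=[0.6, 6.8, -0.66, 1.44, 0.55, 0.6, 6.8, -0.66, 1.44, 0.55, 0.6, 6.8, -0.66, 1.44, 0.55, 0.6, 6.8, -0.66, 1.44, 0.55, 0.6, 6.8, -0.66, 1.44, 0.55])

```text
t: 18.3
tcp_pos: [0.493, 0.2013, 0.261]
tool_rot: [-0.011, 0.713, 0.002, 0.701]
force: [0.5, -0.5, -0.4]
finger_gap: 0.45
```

```bash
python3 - <<'E'
from h import *
print(sense()["tcp_pos"],go([.469,.295,.135],np.radians(91)))
E
```

```text
[0.4930483  0.20131216 0.26100192] [ 2.087  1.593 -0.34   0.004]
```

Request:
step_arm(increments=[0, 0.9, -0.2, 0, 0.55, 0.3, 1.6, -0.34, 0, 0.55, 1.2, 1.6, -0.34, 0, 0.55, 2.0, 1.6, -0.34, 0, 0.55, 2.08, 1.6, -0.34, 0, 0.55])

```text
t: 18.92
tcp_pos: [0.4667, 0.295, 0.1319]
tool_rot: [-0.012, 0.715, 0.001, 0.699]
force: [0.2, -0.1, 0.3]
finger_gap: 0.443
```

```bash
cat >> h.py <<'E'
def hover(col):
    m=camera_model("wrist");i=snapshot("wrist");s=sense();p=proj(m,np.array([*s["tcp_pos"][:2],.107])).astype(int)
    print(s["tcp_pos"].round(4),p,"force",s["force"].round(1),"gap",s["finger_gap"]);cv2.imwrite(f"pics/h_{col}.png",i)
    r=strips(m,i,.107,{n:(p[0]-30,60,p[0]+30,384) for n in("red","yel","blue","grn")}).get(col);print(col,r)
    if r: print("descend",go([*r[0]-[.0005,0],.077],np.radians(90+r[2])))
E
python3 -c "
from h import *
hover('yel')"
```

```text
[0.4682 0.2953 0.1334] [250 231] force [-0.6 -0.4 -0.1] gap 0.45133403560834306
yel (array([0.4691, 0.2951]), np.float64(0.1), np.float64(0.8), 1971.0)
descend [0.94  0.009 0.025 0.048]
```

Request:
step_arm(increments=[0.5, 0.01, 0.03, 0, 0.55, 0.94, 0.01, 0.03, 0, 0.55, 0.94, 0.01, 0.03, 0, 0.55, 0.94, 0.01, 0.03, 0, 1, 0.94, 0.01, 0.03, 0, 1])

```text
t: 19.6
tcp_pos: [0.4707, 0.2958, 0.079]
tool_rot: [-0.011, 0.713, 0.002, 0.702]
force: [0.8, 0.3, 4.1]
finger_gap: 0.205
```

Request:
step_arm(increments=[0, 0, 0, 0, 1, -0.2, 0, 0, 0, 1, -1.1, 0, 0, 0, 1, -2.1, 0, 0, 0, 1, -3.0, 0, 0, 0, 1])

```text
t: 20.23
tcp_pos: [0.4732, 0.298, 0.2617]
tool_rot: [-0.011, 0.712, 0.002, 0.702]
force: [0.6, -0.2, -1.1]
finger_gap: 0.204
```

```bash
cat >> h.py <<'E'
def tilt():
    R=Ro.from_quat(sense()["tool_rot"]).as_matrix();print("toolx tilt deg (along world x,y)",np.degrees(R[:2,0]).round(2))
E
python3 - <<'E'
from h import *
tilt();slot(-.0155,.24)
E
```

```text
toolx tilt deg (along world x,y) [-0.83 -0.68]
[0.4732 0.298  0.2617] [ 0.6 -0.2 -1.1] 0.204
to slot [ 0.398 -6.111  2.358 -1.472]
```

Request:
step_arm(increments=[0, -6.11, 2.36, -1.5, 1, 0, -6.11, 2.36, -1.5, 1, 0, -6.11, 2.36, -1.5, 1, 0, -6.11, 2.36, -1.5, 1, 0, -6.11, 2.36, -1.5, 1])

```text
t: 20.85
tcp_pos: [0.5913, 0.0068, 0.2637]
tool_rot: [-0.056, 0.71, 0.049, 0.7]
force: [-0.5, 0.1, -1.3]
finger_gap: 0.208
```

```bash
python3 - <<'E'
from h import *
tilt();slot(-.0155,.24)
E
```

```text
toolx tilt deg (along world x,y) [-0.81 -0.66]
[0.5913 0.0068 0.2637] [-0.5  0.1 -1.3] 0.208
to slot [ 0.402 -1.275  0.315  0.027]
```

Request:
step_arm(increments=[0.2, -0.6, 0.15, 0, 1, 0.4, -1.1, 0.31, 0, 1, 0.4, -1.28, 0.31, 0, 1, 0.4, -1.28, 0.31, 0, 1, 0.4, -1.28, 0.31, 0, 1])

```text
t: 21.48
tcp_pos: [0.6203, -0.0653, 0.2408]
tool_rot: [-0.057, 0.71, 0.049, 0.7]
force: [0.1, 0.6, -1.8]
finger_gap: 0.203
```

```bash
cat >> h.py <<'E'
def held(col,y,dz=.028):
    P=np.load("P.npy");m=camera_model("wrist");i=snapshot("wrist");s=sense();t=s["tcp_pos"];cv2.imwrite(f"pics/g_{col}.png",i)
    p=proj(m,np.array([t[0],t[1],t[2]+dz])).astype(int)
    r=strips(m,i,t[2]+dz,{n:(p[0]-30,40,p[0]+30,384) for n in("red","yel","blue","grn")})[col]
    c,sn=np.cos(P[2]),np.sin(P[2]);d=r[0]-P[:2];L=np.array([c*d[0]+sn*d[1],-sn*d[0]+c*d[1]])
    print("strip",r,"crate frame mm",L*1e3,"want 0,",y*1e3,"tcp",t)
    g=np.array(loc(P,(0,y,0))[:2])-r[0]
    print("correct->z.160",go([*t[:2]+g,.160],P[2]+np.pi/2))
E
python3 -c "
from h import *
held('yel',-.0155)"
```

```text
strip (array([ 0.6088, -0.0654]), np.float64(0.08), np.float64(8.3), 3162.0) crate frame mm [-13.41051681 -12.77802954] want 0, -15.5 tcp [ 0.62035775 -0.06523135  0.24084184]
correct->z.160 [ 1.344 -0.034  0.244  0.045]
```

```bash
python3 - <<'E'
from h import *
slot(-.016,.16,.0018)
E
```

```text
[ 0.6204 -0.0652  0.2408] [ 0.5 -0.8 -1. ] 0.206
to slot [ 1.346 -0.016  0.083  0.045]
```

Request:
step_arm(increments=[0.4, -0.02, 0.08, 0, 1, 0.8, -0.02, 0.08, 0, 1, 1.1, -0.02, 0.08, 0, 1, 1.3, -0.02, 0.08, 0, 1, 1.35, -0.02, 0.08, 0, 1])

```text
t: 22.15
tcp_pos: [0.6238, -0.0658, 0.1594]
tool_rot: [-0.057, 0.711, 0.05, 0.7]
force: [-0.3, -0.6, -1.4]
finger_gap: 0.204
```

Request:
step_arm(increments=[0.1, 0, 0, 0, 1, 0.2, 0, 0, 0, 1, 0.3, 0, 0, 0, 1, 0.38, 0, 0, 0, 1, 0.4, 0, 0, 0, 1])

```text
t: 22.78
tcp_pos: [0.6232, -0.0661, 0.1349]
tool_rot: [-0.057, 0.711, 0.05, 0.699]
force: [0.4, -0.3, -2.0]
finger_gap: 0.201
```

```bash
python3 - <<'E'
from h import *
slot(-.016,.135,.0018);tilt()
E
```

```text
[ 0.6232 -0.0661  0.1349] [ 0.4 -0.3 -2. ] 0.201
to slot [-0.001 -0.008  0.018  0.054]
toolx tilt deg (along world x,y) [-0.89 -0.61]
```

Request:
step_arm(increments=[0, 0, 0, 0, 0.6, 0, 0, 0, 0, 0.6, 0, 0, 0, 0, 0.6, -0.8, 0, 0, 0, 0.6, -1.8, 0, 0, 0, 0.6])

```text
t: 23.4
tcp_pos: [0.6239, -0.0647, 0.2426]
tool_rot: [-0.056, 0.712, 0.051, 0.698]
force: [0.9, -0.3, 0.5]
finger_gap: 0.402
```

Request:
step_arm(increments=[-0.6, 0, -0.3, 0, 0.55, -0.8, 0, -0.7, 0, 0.55, -0.8, 0, -1.0, 0, 0.55, -0.8, 0, -1.0, 0, 0.55, -0.8, 0, -1.0, 0, 0.55])

```text
t: 24.02
tcp_pos: [0.5662, -0.0733, 0.2919]
tool_rot: [-0.056, 0.712, 0.05, 0.698]
force: [0.3, 0.1, -0.4]
finger_gap: 0.452
```

```bash
cat >> h.py <<'E'
def seated(col,y,z=.105):
    m=camera_model("wrist");i=snapshot("wrist");cv2.imwrite(f"pics/d_{col}.png",i)
    P=np.load("P.npy");c=loc(P,(0,y,z));p=proj(m,c).astype(int);r=strips(m,i,z,{n:(p[0]-25,100,p[0]+25,384) for n in("red","yel","blue","grn")}).get(col)
    d=r[0]-c[:2];print("seated",r,"err mm",(d*1e3).round(1));tilt()
E
python3 - <<'E'
from h import *
seated('yel',-.0155)
print(go([.475,.3429,.25],np.radians(91)))
E
```

```text
seated (array([ 0.6198, -0.0648]), np.float64(0.1), np.float64(8.6), 505.0) err mm [-2.7  1.3]
toolx tilt deg (along world x,y) [-1.07 -0.55]
[ 0.657  7.091 -0.445  1.534]
```

Request:
step_arm(increments=[0.6, 7.1, -0.45, 1.5, 0.55, 0.6, 7.1, -0.45, 1.5, 0.55, 0.6, 7.1, -0.45, 1.5, 0.55, 0.6, 7.1, -0.45, 1.5, 0.55, 0.6, 7.1, -0.45, 1.5, 0.55])

```text
t: 24.7
tcp_pos: [0.4995, 0.2331, 0.2633]
tool_rot: [-0.01, 0.714, 0.004, 0.701]
force: [0.6, -0.7, -0.0]
finger_gap: 0.454
```

```bash
python3 - <<'E'
from h import *
print(sense()["tcp_pos"],go([.475,.3429,.135],np.radians(91)))
E
```

```text
[0.49945715 0.23312856 0.2632782 ] [ 2.128  1.857 -0.331  0.035]
```

Request:
step_arm(increments=[0, 1.0, -0.2, 0, 0.55, 0.3, 1.86, -0.33, 0, 0.55, 1.3, 1.86, -0.33, 0, 0.55, 2.1, 1.86, -0.33, 0, 0.55, 2.12, 1.86, -0.33, 0, 0.55])

```text
t: 25.32
tcp_pos: [0.4724, 0.3424, 0.1314]
tool_rot: [-0.012, 0.717, 0.003, 0.697]
force: [-0.0, -0.3, -0.2]
finger_gap: 0.449
```

```bash
python3 -c "
from h import *
hover('blue');tilt()"
```

```text
[0.4745 0.3432 0.1339] [251 233] force [ 0.4  0.7 -0. ] gap 0.44949249925676243
blue (array([0.4755, 0.3434]), np.float64(0.098), np.float64(1.0), 1681.5)
descend [0.947 0.014 0.028 0.039]
toolx tilt deg (along world x,y) [-1.24 -0.63]
```

Request:
step_arm(increments=[0.5, 0.01, 0, 0, 0.55, 0.94, 0.01, 0, 0, 0.55, 0.94, 0.01, 0, 0, 0.55, 0.94, 0.01, 0, 0, 1, 0.94, 0.01, 0, 0, 1])

```text
t: 26.0
tcp_pos: [0.4752, 0.3439, 0.0798]
tool_rot: [-0.01, 0.713, 0.004, 0.701]
force: [0.6, -0.5, 4.6]
finger_gap: 0.203
```

Request:
step_arm(increments=[0, 0, 0, 0, 1, -0.2, 0, 0, 0, 1, -1.1, 0, 0, 0, 1, -2.1, 0, 0, 0, 1, -3.0, 0, 0, 0, 1])

```text
t: 26.62
tcp_pos: [0.4781, 0.3455, 0.2624]
tool_rot: [-0.01, 0.713, 0.004, 0.701]
force: [-0.2, -0.0, -1.8]
finger_gap: 0.207
```

```bash
python3 - <<'E'
from h import *
tilt();slot(.015,.26,0)
E
```

```text
toolx tilt deg (along world x,y) [-0.93 -0.49]
[0.4781 0.3455 0.2624] [-0.2 -0.  -1.8] 0.207
to slot [ 0.057 -6.404  2.201 -1.442]
```

Request:
step_arm(increments=[0, -6.4, 2.2, -1.44, 1, 0, -6.4, 2.2, -1.44, 1, 0, -6.4, 2.2, -1.44, 1, 0, -6.4, 2.2, -1.44, 1, 0, -6.4, 2.2, -1.44, 1])

```text
t: 27.25
tcp_pos: [0.5859, 0.0503, 0.2632]
tool_rot: [-0.054, 0.711, 0.049, 0.699]
force: [1.0, 0.8, -1.2]
finger_gap: 0.204
```

```bash
python3 - <<'E'
from h import *
slot(.015,.24,0)
E
```

```text
[0.5859 0.0503 0.2632] [ 1.   0.8 -1.2] 0.204
to slot [ 0.391 -1.498  0.327 -0.002]
```

Request:
step_arm(increments=[0.2, -0.7, 0.15, 0, 1, 0.39, -1.4, 0.33, 0, 1, 0.39, -1.5, 0.33, 0, 1, 0.39, -1.5, 0.33, 0, 1, 0.39, -1.5, 0.33, 0, 1])

```text
t: 27.88
tcp_pos: [0.6177, -0.0346, 0.2406]
tool_rot: [-0.055, 0.711, 0.05, 0.699]
force: [0.2, 0.3, -1.0]
finger_gap: 0.207
```

```bash
python3 - <<'E'
from h import *
held('blue',.0155);slot(.015,.16,0)
E
```

```text
strip (array([ 0.6073, -0.0346]), np.float64(0.078), np.float64(8.2), 2888.5) crate frame mm [-10.39506803  17.91068286] want 0, 15.5 tcp [ 0.61783353 -0.03451642  0.24061409]
correct->z.160 [ 1.341 -0.033  0.196  0.018]
[ 0.6178 -0.0345  0.2406] [ 0.3  0.3 -0.9] 0.204
to slot [ 1.344 -0.017  0.022  0.018]
```

Request:
step_arm(increments=[0.4, -0.02, 0.04, 0, 1, 0.8, -0.02, 0.04, 0, 1, 1.1, -0.02, 0.04, 0, 1, 1.3, -0.02, 0.04, 0, 1, 1.35, -0.02, 0.04, 0, 1])

```text
t: 28.55
tcp_pos: [0.6188, -0.0352, 0.1592]
tool_rot: [-0.055, 0.711, 0.05, 0.699]
force: [0.4, 0.0, -1.1]
finger_gap: 0.201
```

Request:
step_arm(increments=[0.1, 0, 0, 0, 1, 0.2, 0, 0, 0, 1, 0.3, 0, 0, 0, 1, 0.38, 0, 0, 0, 1, 0.4, 0, 0, 0, 1])

```text
t: 29.18
tcp_pos: [0.6181, -0.0354, 0.1347]
tool_rot: [-0.055, 0.711, 0.05, 0.699]
force: [0.6, -0.3, -1.8]
finger_gap: 0.201
```

```bash
python3 - <<'E'
from h import *
slot(.015,.135,.001);tilt()
E
```

```text
[ 0.6181 -0.0354  0.1347] [ 0.6 -0.3 -1.8] 0.201
to slot [-0.004 -0.009  0.014  0.029]
toolx tilt deg (along world x,y) [-1.   -0.43]
```

Request:
step_arm(increments=[0, 0, 0, 0, 0.6, 0, 0, 0, 0, 0.6, 0, 0, 0, 0, 0.6, -0.8, 0, 0, 0, 0.6, -1.8, 0, 0, 0, 0.6])

```text
t: 29.8
tcp_pos: [0.619, -0.0344, 0.2425]
tool_rot: [-0.054, 0.713, 0.051, 0.697]
force: [1.5, -1.0, 0.9]
finger_gap: 0.401
```

Request:
step_arm(increments=[-0.6, 0, -0.3, 0, 0.55, -0.8, 0, -0.7, 0, 0.55, -0.8, 0, -1.0, 0, 0.55, -0.8, 0, -1.0, 0, 0.55, -0.8, 0, -1.0, 0, 0.55])

```text
t: 30.42
tcp_pos: [0.5614, -0.043, 0.2919]
tool_rot: [-0.054, 0.712, 0.051, 0.698]
force: [0.2, -0.2, 0.6]
finger_gap: 0.446
```

```bash
python3 - <<'E'
from h import *
seated('blue',.0155)
print(go([.4735,.391,.25],np.radians(91)))
E
```

```text
seated (array([ 0.6179, -0.0347]), np.float64(0.098), np.float64(8.5), 360.0) err mm [-0.   0.8]
toolx tilt deg (along world x,y) [-1.18 -0.38]
[ 0.677  7.374 -0.362  1.507]
```

Blue seated. Now green.

Request:
step_arm(increments=[0.6, 7.37, -0.36, 1.5, 0.55, 0.6, 7.37, -0.36, 1.5, 0.55, 0.6, 7.37, -0.36, 1.5, 0.55, 0.6, 7.37, -0.36, 1.5, 0.55, 0.6, 7.37, -0.36, 1.5, 0.55])

```text
t: 31.1
tcp_pos: [0.4997, 0.2647, 0.2651]
tool_rot: [-0.009, 0.714, 0.004, 0.7]
force: [1.1, -0.6, 0.1]
finger_gap: 0.452
```

```bash
python3 - <<'E'
from h import *
print(sense()["tcp_pos"],go([.4735,.391,.135],np.radians(91)))
E
```

```text
[0.49972417 0.26468086 0.2650915 ] [ 2.163  2.126 -0.355  0.009]
```

Request:
step_arm(increments=[0, 1.0, -0.2, 0, 0.55, 0.2, 2.0, -0.35, 0, 0.55, 1.2, 2.13, -0.35, 0, 0.55, 2.1, 2.13, -0.35, 0, 0.55, 2.15, 2.13, -0.35, 0, 0.55])

```text
t: 31.72
tcp_pos: [0.4707, 0.3902, 0.131]
tool_rot: [-0.011, 0.718, 0.003, 0.696]
force: [0.6, 0.1, 0.9]
finger_gap: 0.45
```

```bash
python3 -c "
from h import *
hover('grn');tilt()"
```

```text
[0.4729 0.391  0.1335] [251 233] force [0.5 0.3 1.2] gap 0.4490791992763555
grn (array([0.4716, 0.3914]), np.float64(0.098), np.float64(0.9), 62.0)
descend [ 0.942  0.015 -0.006  0.032]
toolx tilt deg (along world x,y) [-1.41 -0.51]
```

Request:
step_arm(increments=[0.5, 0.01, -0.03, 0, 0.55, 0.94, 0.01, -0.03, 0, 0.55, 0.94, 0.01, -0.03, 0, 0.55, 0.94, 0.01, -0.03, 0, 1, 0.94, 0.01, -0.03, 0, 1])

```text
t: 32.4
tcp_pos: [0.4717, 0.392, 0.0797]
tool_rot: [-0.009, 0.714, 0.004, 0.7]
force: [0.8, -0.8, 3.7]
finger_gap: 0.2
```

Request:
step_arm(increments=[0, 0, 0, 0, 1, -0.2, 0, 0, 0, 1, -1.1, 0, 0, 0, 1, -2.1, 0, 0, 0, 1, -3.0, 0, 0, 0, 1])

```text
t: 33.02
tcp_pos: [0.4751, 0.3931, 0.2623]
tool_rot: [-0.009, 0.714, 0.004, 0.7]
force: [0.3, 0.5, -2.1]
finger_gap: 0.202
```

```bash
python3 - <<'E'
from h import *
tilt();slot(.046,.26,0)
E
```

```text
toolx tilt deg (along world x,y) [-1.1  -0.34]
[0.4751 0.3931 0.2623] [ 0.3  0.5 -2.1] 0.202
to slot [ 0.034 -6.68   2.184 -1.468]
```

Request:
step_arm(increments=[0, -6.68, 2.18, -1.47, 1, 0, -6.68, 2.18, -1.47, 1, 0, -6.68, 2.18, -1.47, 1, 0, -6.68, 2.18, -1.47, 1, 0, -6.68, 2.18, -1.47, 1])

```text
t: 33.65
tcp_pos: [0.5776, 0.0961, 0.2621]
tool_rot: [-0.053, 0.712, 0.05, 0.698]
force: [0.1, 1.4, -1.3]
finger_gap: 0.203
```

```bash
python3 - <<'E'
from h import *
slot(.046,.24,0)
E
```

```text
[0.5776 0.0961 0.2621] [ 0.1  1.4 -1.3] 0.203
to slot [ 0.367 -1.757  0.352  0.003]
```

Request:
step_arm(increments=[0.1, -0.8, 0.15, 0, 1, 0.3, -1.6, 0.35, 0, 1, 0.37, -1.76, 0.35, 0, 1, 0.37, -1.76, 0.35, 0, 1, 0.37, -1.76, 0.35, 0, 1])

```text
t: 34.28
tcp_pos: [0.6128, -0.0039, 0.2402]
tool_rot: [-0.054, 0.712, 0.051, 0.698]
force: [-0.1, -0.6, -2.2]
finger_gap: 0.199
```

```bash
python3 - <<'E'
from h import *
held('grn',.0465);slot(.046,.16,0)
E
```

```text
strip (array([ 0.6022, -0.0041]), np.float64(0.077), np.float64(8.2), 72.5) crate frame mm [-10.98482456  48.82851246] want 0, 46.5 tcp [ 0.61296894 -0.00381344  0.24034949]
correct->z.160 [ 1.335 -0.036  0.209  0.025]
[ 0.613  -0.0038  0.2403] [-0.5  0.2 -2. ] 0.203
to slot [ 1.339 -0.022  0.031  0.025]
```

Request:
step_arm(increments=[0.4, -0.02, 0.05, 0, 1, 0.8, -0.02, 0.05, 0, 1, 1.1, -0.02, 0.05, 0, 1, 1.3, -0.02, 0.05, 0, 1, 1.34, -0.02, 0.05, 0, 1])

```text
t: 34.95
tcp_pos: [0.6141, -0.004, 0.1595]
tool_rot: [-0.054, 0.712, 0.052, 0.698]
force: [-0.2, 0.8, -1.9]
finger_gap: 0.202
```

Request:
step_arm(increments=[0.1, 0, 0, 0, 1, 0.2, 0, 0, 0, 1, 0.3, 0, 0, 0, 1, 0.38, 0, 0, 0, 1, 0.4, 0, 0, 0, 1])

```text
t: 35.58
tcp_pos: [0.6134, -0.0042, 0.135]
tool_rot: [-0.054, 0.712, 0.052, 0.698]
force: [0.2, 0.2, -2.0]
finger_gap: 0.204
```

```bash
python3 - <<'E'
from h import *
slot(.046,.135,.001);tilt()
E
```

```text
[ 0.6134 -0.0042  0.135 ] [ 0.2  0.2 -2. ] 0.204
to slot [-0.    -0.019  0.015  0.036]
toolx tilt deg (along world x,y) [-1.18 -0.27]
```

Request:
step_arm(increments=[0, 0, 0, 0, 0.6, 0, 0, 0, 0, 0.6, 0, 0, 0, 0, 0.6, -0.8, 0, 0, 0, 0.6, -1.8, 0, 0, 0, 0.6])

```text
t: 36.2
tcp_pos: [0.6147, -0.0036, 0.2428]
tool_rot: [-0.054, 0.714, 0.052, 0.696]
force: [0.0, 0.2, 0.9]
finger_gap: 0.402
```

Request:
step_arm(increments=[-0.6, 0, -0.3, 0, 0.4, -0.8, 0, -0.7, 0, 0.4, -0.8, 0, -1.0, 0, 0.4, -0.8, 0, -1.0, 0, 0.4, -0.8, 0, -1.0, 0, 0.4])

```text
t: 36.83
tcp_pos: [0.5572, -0.0123, 0.2924]
tool_rot: [-0.054, 0.713, 0.052, 0.697]
force: [0.1, -0.5, -0.4]
finger_gap: 0.602
```

```bash
python3 - <<'E'
from h import *
seated('grn',.0465)
m=camera_model("scene");a=snapshot("scene");cv2.imwrite("pics/s12.png",a)
h=cv2.cvtColor(a,cv2.COLOR_BGR2HSV)
k=((h[...,2]<110)&(h[...,0]<20)&(h[...,1]>60)).astype(np.uint8);B=np.zeros_like(k);B[160:215,130:195]=1;k*=B
for c in cv2.findContours(k,0,2)[0]:
    if cv2.contourArea(c)>25:print("dark",cv2.minAreaRect(c),onz(m,cv2.minAreaRect(c)[0],.033))
print(go([.46,-.30,.33],np.radians(78)))
E
```

```text
seated (array([ 0.6116, -0.0036]), np.float64(0.097), np.float64(8.5), 74.0) err mm [-1.8  1.2]
toolx tilt deg (along world x,y) [-1.36 -0.23]
dark ((159.75001525878906, 185.25001525878906), (8.485280990600586, 17.677669525146484), 45.0) [ 0.55226784 -0.31439795  0.033     ]
[-0.575 -4.5   -2.333  4.115]
```

Request:
step_arm(increments=[-0.3, -4.5, -2.33, 4.1, 0.3, -0.3, -4.5, -2.33, 4.1, 0.3, -0.3, -4.5, -2.33, 4.1, 0.3, -0.3, -4.5, -2.33, 4.1, 0.3, -0.3, -4.5, -2.33, 4.1, 0.3])

```text
t: 37.55
tcp_pos: [0.4595, -0.3025, 0.3134]
tool_rot: [0.071, 0.711, -0.076, 0.695]
force: [0.5, 0.5, 0.4]
finger_gap: 0.697
```

Request:
step_arm(increments=[0, 0, 0, 0, 0.3, 0, 0, 0, 0, 0.3, 0, 0, 0, 0, 0.3, 0, 0, 0, 0, 0.3, 0, 0, 0, 0, 0.3])

```text
t: 38.17
tcp_pos: [0.4599, -0.3016, 0.3134]
tool_rot: [0.071, 0.712, -0.075, 0.695]
force: [0.9, -0.3, -0.5]
finger_gap: 0.703
```

```bash
python3 - <<'E'
from h import *
import pickle
tilt();m=camera_model("wrist");i=snapshot("wrist");cv2.imwrite("pics/w13.png",i);pickle.dump(m,open("w13.pkl","wb"));print(sense()["tcp_pos"])
h=cv2.cvtColor(i,cv2.COLOR_BGR2HSV);k=((h[...,2]<115)&(h[...,0]<20)&(h[...,1]>70)).astype(np.uint8)
for c in cv2.findContours(k,0,2)[0]:
    if cv2.contourArea(c)>200:
        r=cv2.minAreaRect(c);bp=[onz(m,p,.042)[:2].round(4).tolist() for p in cv2.boxPoints(r)];print(cv2.contourArea(c),r,bp,cv2.approxPolyDP(c,3,True)[:,0].tolist())
# plywood outline on the mat
k=((h[...,0]>12)&(h[...,0]<28)&(h[...,2]>170)&(h[...,1]>50)).astype(np.uint8)
c=max(cv2.findContours(k,0,2)[0],key=cv2.contourArea);q=cv2.approxPolyDP(c,5,True)[:,0];print(q.tolist(),[onz(m,p,.01)[:2].round(3).tolist() for p in q])
E
```

```text
toolx tilt deg (along world x,y) [-1.37 -0.24]
[ 0.45986236 -0.30180018  0.31345596]
2248.5 ((417.1108703613281, 242.54847717285156), (100.43363189697266, 34.47952651977539), 73.81079864501953) [[0.5478, -0.1469], [0.5436, -0.105], [0.6862, -0.0797], [0.692, -0.1246]] [[387, 199], [414, 290], [420, 294], [428, 283], [444, 284], [432, 232], [425, 223], [428, 220], [419, 218], [427, 228], [424, 229]]
896.0 ((253.0, 219.0), (54.0, 18.0), 90.0) [[0.5021, -0.3215], [0.5067, -0.2992], [0.5788, -0.3138], [0.574, -0.337]] [[247, 192], [245, 246], [261, 246], [261, 193]]
580.0 ((449.378173828125, 171.9671173095703), (6.802298545837402, 132.1817626953125), 70.40771484375) [[0.5369, -0.1465], [0.5119, 0.0069], [0.5204, 0.0094], [0.5458, -0.1446]] [[511, 148], [386, 191], [392, 196], [510, 154]]
[[18, 54], [59, 164], [181, 138], [182, 130], [218, 130], [351, 101], [320, 39], [356, 15], [370, 18], [367, 31], [379, 54], [483, 36], [511, 16], [389, 48], [391, 38], [450, 18], [479, 0], [246, 0]] [[0.281, -0.561], [0.422, -0.559], [0.422, -0.39], [0.412, -0.386], [0.422, -0.34], [0.421, -0.166], [0.341, -0.193], [0.323, -0.147], [0.33, -0.131], [0.343, -0.136], [0.372, -0.125], [0.378, 0.0], [0.362, 0.034], [0.368, -0.112], [0.357, -0.109], [0.35, -0.037], [0.337, -0.003], [0.28, -0.272]]
```

```bash
python3 - <<'E'
from h import *
print(go([.5445,-.3192,.09],np.radians(78.2)),go([.5445,-.3192,.019],np.radians(78.2)))
E
```

```text
[ 3.691  0.04   1.523 -0.015] [ 4.874  0.051  1.55  -0.015]
```

Request:
step_arm(increments=[0.5, 0.04, 0.8, 0, 0.3, 1.2, 0.04, 1.52, 0, 0.3, 2.1, 0.04, 1.52, 0, 0.3, 3.0, 0.04, 1.52, 0, 0.3, 3.6, 0.04, 1.52, 0, 0.3])

```text
t: 38.85
tcp_pos: [0.5436, -0.318, 0.0926]
tool_rot: [0.071, 0.712, -0.075, 0.694]
force: [0.0, 0.1, -0.5]
finger_gap: 0.699
```

```bash
python3 - <<'E'
from h import *
m=camera_model("wrist");i=snapshot("wrist");cv2.imwrite("pics/w14.png",i);print(sense()["tcp_pos"])
h=cv2.cvtColor(i,cv2.COLOR_BGR2HSV);k=((h[...,2]<115)&(h[...,0]<20)&(h[...,1]>70)).astype(np.uint8)
for c in cv2.findContours(k,0,2)[0]:
    r=cv2.minAreaRect(c)
    if cv2.contourArea(c)>200 and 200<r[0][0]<300:
        print(r,[onz(m,p,.042)[:2].round(4).tolist() for p in cv2.boxPoints(r)])
print(go([.5445,-.3192,.019],np.radians(78.2)))
E
```

```text
[ 0.5412406  -0.31630047  0.08838283]
((249.0, 210.0), (114.0, 40.0), 90.0) [[0.5053, -0.3223], [0.5099, -0.2999], [0.5801, -0.3136], [0.575, -0.3381]]
((257.9410095214844, 11.244388580322266), (4.497189998626709, 118.20114135742188), 77.00537872314453) [[0.4351, -0.3221], [0.4351, -0.2611], [0.4372, -0.261], [0.4372, -0.3221]]
[ 1.154 -0.032  0.1   -0.012]
```

Request:
step_arm(increments=[0.6, -0.03, 0.1, 0, 0.3, 1.0, -0.03, 0.1, 0, 0.3, 1.16, -0.03, 0.1, 0, 0.3, 1.16, -0.03, 0.1, 0, 1, 1.16, -0.03, 0.1, 0, 1], grip_force=60)

```text
t: 39.52
tcp_pos: [0.5454, -0.3199, 0.0202]
tool_rot: [0.072, 0.714, -0.074, 0.693]
force: [-1.6, -6.3, 0.2]
finger_gap: 0.281
```

Request:
step_arm(increments=[0, 0, 0, 0, 1, 0, 0, 0, 0, 1, -0.4, 0, 0, 0, 1, -1.3, 0, 0, 0, 1, -2.2, 0, 0, 0, 1])

```text
t: 40.15
tcp_pos: [0.5489, -0.3196, 0.1528]
tool_rot: [0.073, 0.714, -0.073, 0.692]
force: [0.1, 0.4, -2.7]
finger_gap: 0.263
```

```bash
python3 - <<'E'
from h import *
s=sense();tilt();P=np.load("P.npy");print(s["tcp_pos"],s["force"],s["finger_gap"],go([*loc(P,(-.15,0,0))[:2],.19],P[2]+np.pi/2))
E
```

```text
toolx tilt deg (along world x,y) [-1.81  0.12]
[ 0.54890455 -0.31961317  0.15283363] [ 0.0890955   0.37970837 -2.65071356] 0.26255632080899205 [-0.57   3.76  -2.122 -4.051]
```

Request:
step_arm(increments=[-0.8, 0.4, -0.4, -0.5, 1, -0.9, 1.2, -0.9, -1.5, 1, -0.9, 2.1, -1.4, -2.7, 1, -0.8, 3.0, -1.8, -4.05, 1, -0.6, 3.76, -2.12, -4.05, 1])

```text
t: 40.78
tcp_pos: [0.471, -0.0708, 0.1922]
tool_rot: [-0.05, 0.716, 0.053, 0.694]
force: [0.6, 0.5, -2.7]
finger_gap: 0.266
```

Request:
step_arm(increments=[0, 0, 0, 0, 1, 0, 0, 0, 0, 1, 0, 0, 0, 0, 1, 0, 0, 0, 0, 1, 0, 0, 0, 0, 1])

```text
t: 41.4
tcp_pos: [0.4713, -0.0716, 0.1923]
tool_rot: [-0.05, 0.716, 0.053, 0.695]
force: [0.3, -0.2, -1.8]
finger_gap: 0.269
```

```bash
python3 - <<'E'
from h import *
s=sense();tilt();P=np.load("P.npy");print(s["tcp_pos"],s["force"],s["finger_gap"],go([*loc(P,(-.145,0,0))[:2],.128],P[2]+np.pi/2))
m=camera_model("wrist");i=snapshot("wrist");cv2.imwrite("pics/w15.png",i)
E
```

```text
toolx tilt deg (along world x,y) [-1.72  0.11]
[ 0.47129896 -0.07156041  0.19227851] [ 0.28003999 -0.18477471 -1.8457862 ] 0.26945195774287994 [ 1.068 -0.027  0.12  -0.01 ]
```

View pics/w15.png

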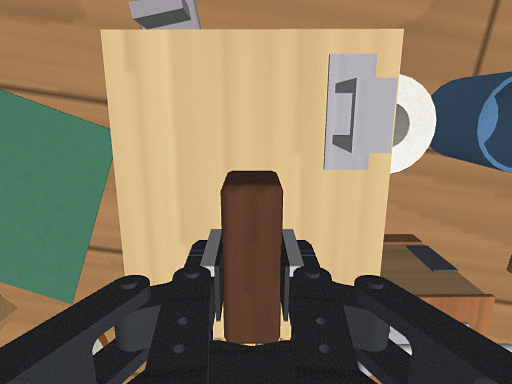

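Request:
step_arm(increments=[0.3, -0.03, 0.1, 0, 1, 0.7, -0.03, 0.12, 0, 1, 1.0, -0.03, 0.12, 0, 1, 1.06, -0.03, 0.12, 0, 1, 1.06, -0.03, 0.12, 0, 1])

```text
t: 42.08
tcp_pos: [0.4769, -0.0722, 0.1286]
tool_rot: [-0.05, 0.716, 0.053, 0.695]
force: [0.7, 0.2, -1.8]
finger_gap: 0.265
```

```bash
cat >> h.py <<'E'
def lid(x,z):
    s=sense();P=np.load("P.npy");c,sn=np.cos(P[2]),np.sin(P[2]);d=s["tcp_pos"][:2]-P[:2]
    f=s["force"];print("tcp crate",(c*d[0]+sn*d[1])*1e3,(-sn*d[0]+c*d[1])*1e3,s["tcp_pos"][2]*1e3,"F crate",c*f[0]+sn*f[1],-sn*f[0]+c*f[1],f[2],"gap",s["finger_gap"]);tilt()
    print(go([*loc(P,(x,0,0))[:2],z],P[2]+np.pi/2))
E
python3 -c "
from h import *
lid(-.1,.127)"
```

```text
tcp crate -144.89100676363324 -0.2026979495620279 128.58349827653004 F crate 0.7577971125545381 0.09897257166896933 -1.8358919146509711 gap 0.26472228193049185
toolx tilt deg (along world x,y) [-1.72  0.11]
[ 0.004  0.004  0.749 -0.01 ]
```

Request:
step_arm(increments=[0, 0, 0.15, 0, 1, 0, 0, 0.3, 0, 1, 0, 0, 0.45, 0, 1, 0, 0, 0.6, 0, 1, 0, 0, 0.75, 0, 1])

```text
t: 42.7
tcp_pos: [0.5221, -0.0656, 0.1272]
tool_rot: [-0.05, 0.716, 0.053, 0.695]
force: [0.2, -0.9, -1.9]
finger_gap: 0.271
```

```bash
python3 -c "
from h import *
lid(-.05,.126)"
```

```text
tcp crate -99.20368258667011 -0.2911856377774847 127.23273161475169 F crate 0.03993717059170343 -0.9551244454624481 -1.8801863833026786 gap 0.2709903297242818
toolx tilt deg (along world x,y) [-1.72  0.1 ]
[-0.004  0.005  0.82  -0.007]
```

Request:
step_arm(increments=[0, 0, 0.25, 0, 1, 0, 0, 0.5, 0, 1, 0, 0, 0.75, 0, 1, 0, 0, 1.0, 0, 1, 0, 0, 1.25, 0, 1])

```text
t: 43.32
tcp_pos: [0.5961, -0.0548, 0.1264]
tool_rot: [-0.051, 0.716, 0.053, 0.694]
force: [-6.8, -0.8, 10.8]
finger_gap: 0.267
```

```bash
python3 -c "
from h import *
lid(.012,.126)"
```

```text
tcp crate -24.407504296168664 -0.4464039032455935 126.43063789265224 F crate -6.8034257131400135 0.17789647758144267 10.760990915880141 gap 0.26650532056127024
toolx tilt deg (along world x,y) [-1.84  0.03]
[-0.012  0.008  0.607 -0.004]
```

Request:
step_arm(increments=[-0.03, 0, 0.05, 0, 1, -0.035, 0, 0.2, 0, 1, -0.04, 0, 0.35, 0, 1, -0.04, 0, 0.5, 0, 1, -0.04, 0, 0.6, 0, 1])

```text
t: 43.95
tcp_pos: [0.6324, -0.0494, 0.1274]
tool_rot: [-0.051, 0.716, 0.053, 0.694]
force: [-0.3, -0.2, -2.2]
finger_gap: 0.265
```

```bash
python3 -c "
from h import *
lid(.017,.126)"
```

```text
tcp crate 12.315447056569722 -0.4492440541505262 127.40190053889123 F crate -0.367397530300411 -0.12981283909033528 -2.209699852700121 gap 0.2646097295837929
toolx tilt deg (along world x,y) [-1.83  0.03]
[ 0.021  0.007  0.079 -0.003]
```

Request:
step_arm(increments=[0, 0, 0.04, 0, 1, 0, 0, 0.07, 0, 1, 0, 0, 0.1, 0, 1, 0, 0, 0.13, 0, 1, 0, 0, 0.15, 0, 1])

```text
t: 44.58
tcp_pos: [0.634, -0.0491, 0.1275]
tool_rot: [-0.051, 0.722, 0.053, 0.688]
force: [-17.2, -5.3, 11.2]
finger_gap: 0.27
```

```bash
python3 -c "
from h import *
lid(.02,.126)"
```

```text
tcp crate 13.860920301887829 -0.36338133144330953 127.4657845254919 F crate -17.77970879800985 -2.7662994369662 11.163243144623864 gap 0.2701048037413593
toolx tilt deg (along world x,y) [-2.81 -0.06]
[0.019 0.006 0.103 0.012]
```

Request:
step_arm(increments=[0, 0, 0, 0, 1, 0, 0, 0, 0, 0.4, 0, 0, 0, 0, 0.4, 0, 0, 0, 0, 0.4, -0.5, 0, 0, 0, 0.4])

```text
t: 45.2
tcp_pos: [0.6337, -0.0485, 0.1553]
tool_rot: [-0.051, 0.724, 0.054, 0.686]
force: [-0.3, -0.8, 1.0]
finger_gap: 0.602
```

Request:
step_arm(increments=[-0.4, 0, 0, 0, 0.4, -1.0, 0, -0.2, 0, 0.4, -1.6, 0, -0.8, 0, 0.4, -2.0, 0, -1.6, 0, 0.4, -2.0, 0, -2.2, 0, 0.4])

```text
t: 45.82
tcp_pos: [0.5099, -0.0685, 0.2846]
tool_rot: [-0.051, 0.723, 0.053, 0.687]
force: [-0.3, -0.3, 0.0]
finger_gap: 0.596
```

```bash
python3 - <<'E'
from h import *
lid(.0,.25)
m=camera_model("wrist");i=snapshot("wrist");cv2.imwrite("pics/w16.png",i)
P=np.load("P.npy")
h=cv2.cvtColor(i,cv2.COLOR_BGR2HSV);k=((h[...,2]<115)&(h[...,0]<20)&(h[...,1]>70)).astype(np.uint8)
p=proj(m,loc(P,(.014,0,.148)));print("exp grip",p,[proj(m,loc(P,(.014+a,0,.148))).round(1) for a in(-.035,.035)])
for c in cv2.findContours(k,0,2)[0]:
    r=cv2.boundingRect(c)
    if cv2.contourArea(c)>300 and abs(r[0]+r[2]/2-p[0])<40: print(r,cv2.contourArea(c))
col=int(proj(m,loc(P,(-.081,-.03,.116)))[0]);print("trail edge exp row",proj(m,loc(P,(-.081,-.03,.116))))
g=cv2.cvtColor(i,cv2.COLOR_BGR2GRAY);r0=int(proj(m,loc(P,(-.081,-.03,.116)))[1]);print(g[r0-10:r0+12,col])
E
```

```text
tcp crate -111.7331934794684 -1.414276319692747 284.6378827247246 F crate -0.34716726944448995 -0.2749489886350195 0.028535946947709195 gap 0.5958063268502779
toolx tilt deg (along world x,y) [-2.85 -0.07]
[0.485 0.018 1.889 0.015]
exp grip [250.65493799 317.3119142 ] [array([250.7, 282.9]), array([250.6, 350.1])]
(239, 268, 26, 78) 1820.5
trail edge exp row [219.38743719 209.20176703]
[100 102  99 100 100 103 100 100 105 152 217 211 209 208 208 210 209 209
 208 209 205 209]
```

```bash
python3 - <<'E'
from h import *
P=np.load("P.npy");k=loc(P,(-.046,.1285,0))[:2];print(k);print(go([*k,.21],P[2]+np.pi/2),go([*k,.157],P[2]+np.pi/2))
E
```

```text
[0.5559218  0.06960168]
[1.173 2.128 1.259 0.012] [2.055 2.12  1.31  0.012]
```

Request:
step_arm(increments=[0.2, 0.8, 0.5, 0, 0.5, 0.6, 1.6, 1.0, 0, 0.5, 1.1, 2.12, 1.26, 0, 0.5, 1.8, 2.12, 1.3, 0, 0.5, 2.05, 2.12, 1.31, 0, 0.5])

```text
t: 46.5
tcp_pos: [0.5545, 0.0704, 0.1549]
tool_rot: [-0.051, 0.727, 0.054, 0.683]
force: [-0.2, 0.3, 0.9]
finger_gap: 0.498
```

Request:
step_arm(increments=[0, 0, 0, 0, 0.5, 0, 0, 0, 0, 1, 0, 0, 0, 0, 1, 0, 0, 0, 0, 1, 0, 0, 0, 0, 1], grip_force=25)

```text
t: 47.12
tcp_pos: [0.556, 0.0683, 0.1566]
tool_rot: [-0.052, 0.726, 0.053, 0.684]
force: [1.0, -6.3, 0.6]
finger_gap: 0.149
```

```bash
python3 -c "
from h import *
lid(.0,.25);P=np.load('P.npy');print(go([*loc(P,(-.046,.093,0))[:2],.157],P[2]+np.pi/2))"
```

```text
tcp crate -46.15668603622028 127.22793336582444 156.55494763842526 F crate 0.11642962214127928 -6.357332754491495 0.5784081741739328 gap 0.14891261291681882
toolx tilt deg (along world x,y) [-3.4  -0.16]
[-1.613 -2.113  0.67   0.028]
[-0.011 -0.57   0.001  0.028]
```

Request:
step_arm(increments=[0, -0.1, 0, 0, 1, 0, -0.25, 0, 0, 1, 0, -0.4, 0, 0, 1, 0, -0.5, 0, 0, 1, 0, -0.6, 0, 0, 1])

```text
t: 47.75
tcp_pos: [0.5613, 0.0324, 0.1565]
tool_rot: [-0.052, 0.726, 0.053, 0.684]
force: [-0.9, 5.6, 0.3]
finger_gap: 0.148
```

```bash
python3 -c "
from h import *
lid(.0,.25)"
```

```text
tcp crate -46.121355284370985 90.89423067964947 156.54987143407877 F crate -0.02863283174402398 5.644013303586667 0.3080252428824084 gap 0.14760076777250247
toolx tilt deg (along world x,y) [-3.41 -0.14]
[-1.61  -1.506  0.672  0.022]
```

Request:
step_arm(increments=[0, -0.03, 0, 0, 1, 0, -0.06, 0, 0, 1, 0, -0.09, 0, 0, 1, 0, -0.09, 0, 0, 1, 0, -0.09, 0, 0, 1])

```text
t: 48.38
tcp_pos: [0.5613, 0.0322, 0.1566]
tool_rot: [-0.048, 0.726, 0.056, 0.684]
force: [-0.4, 15.8, -0.3]
finger_gap: 0.149
```

Request:
step_arm(increments=[0, 0, 0, 0, 1, 0, 0, 0, 0, 0.5, 0, 0, 0, 0, 0.5, -0.4, 0, 0, 0, 0.5, -1.0, 0, 0, 0, 0.5])

```text
t: 49.0
tcp_pos: [0.5643, 0.0311, 0.2163]
tool_rot: [-0.047, 0.727, 0.056, 0.683]
force: [0.9, 0.0, -1.0]
finger_gap: 0.499
```

Request:
step_arm(increments=[-0.8, 0, -0.3, 0, 0.5, -1.5, 0, -0.9, 0, 0.5, -2.0, 0, -1.5, 0, 0.5, -2.4, 0, -1.8, 0, 0.5, -2.4, 0, -1.8, 0, 0.5])

```text
t: 49.62
tcp_pos: [0.4671, 0.0135, 0.369]
tool_rot: [-0.048, 0.725, 0.055, 0.685]
force: [0.5, 0.7, -0.5]
finger_gap: 0.508
```

```bash
python3 - <<'E'
from h import *
lid(0,.25)
w=snapshot("wrist");s=snapshot("scene");d=snapshot("side")
cv2.imwrite("pics/end.png",np.vstack([cv2.resize(w,(400,300)),cv2.resize(d[140:320,170:410],(400,300))]))
e=np.hstack([np.vstack([cv2.resize(w,(400,300)),cv2.resize(d[130:290,170:383],(400,300),interpolation=cv2.INTER_CUBIC)]),np.vstack([cv2.resize(s[80:320,90:410],(400,300)),cv2.resize(s[165:255,175:295],(400,300),interpolation=cv2.INTER_CUBIC)])])
cv2.imwrite("pics/end.png",e)
E
```

```text
tcp crate -142.09002570243572 86.02212691375885 368.9876915214794 F crate 0.561579237038339 0.6306152049036529 -0.5032013001006528 gap 0.5075138903397703
toolx tilt deg (along world x,y) [-3.3   0.32]
[ 1.827 -1.455  2.478 -0.026]
```

View pics/end.png

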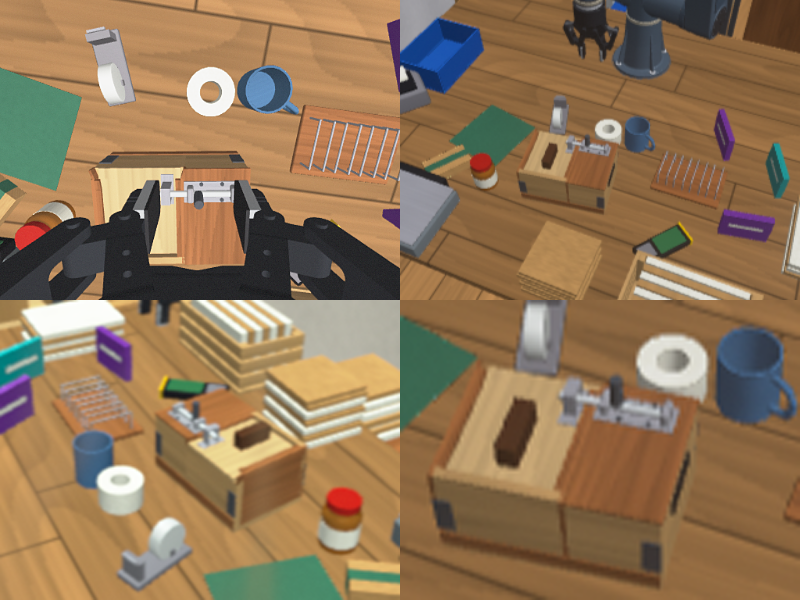

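Rack empty, lid home, and the bolt is through the staple with the knob against the inner guide; the other things are undisturbed. Handing in.

```bash
python3 -c "
from station import *
print(sign_off())"
```

```text
the job is handed in; nothing more can be done
None
```

The job is done and handed in at about 50 s on the robot's clock. I drew the bolt, laid the lid on the mat, and put all four cartons (red, yellow, blue, green) in slots of their own. Then I slid the lid home and shot the bolt through the staple.

**Last checks**
- **Cartons:** all four look right down on the crate floor. The strip on each carton's top measured 97–100 mm when I assumed the seated height, against about 99 mm on the rack. The cartons sat within about 3 mm of the slot centres. The green one is the least certain because its colour patch was small.
- **Lid:** it pushed up solidly at about 18 N, and its trailing edge came within a pixel of where it should be when home.
- **Bolt:** it travelled about 36 mm and reached its stop at about 16 N. The last pictures show the rod through the staple, the rack empty and the other things looking undisturbed.

**Disagreements:** the different camera views put the crate 2–4 mm apart, so I averaged them and corrected by the bolt stop. The gripper had also drifted to about 3° of tilt by the end, which caused no trouble.

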